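# Open the damp cupboard's lapped pair of doors

### The arm

A 6-joint arm with a two-finger parallel gripper is mounted at the origin on the work surface. World frame = base frame: x ahead of the robot, y to its left, z up, the work surface at z = 0. Lengths are in mm, angles in rad, forces in N, time in s.
With the tool pointing down it reaches from about 350 to 775 mm from the base axis. Payload 7.3 kg.
Tool frame: the origin (TCP) lies midway between the tips of the shut fingers; the grasp point (between the pads) lies bot.pinch_z behind it (bot.pinch_z is the distance from the TCP to the grasp point, in mm); x points along the fingers, y is the direction in which the jaws open and shut, and the axes are right-handed (so a half turn about x gives the same grasp; the last joint's range is limited). The gripper opens to 92 mm and grips with 3 to 60 N. Pads are 19 mm wide; open, the fingers measure 130 mm over their backs; the gripper's body (75 mm by 190 mm) begins 47 mm behind the grasp point.
Start: joints at [-1.461, 0.342, 1.524, -0, 1.275, -0.146], TCP at [132.857, -507.931, 226.741] pointing down, gripper open.
Joint ranges: [-2.53, 2.53], [-0.77, 2.02], [0.04, 2.7], [-1, 4.14], [0.28, 2.66], [-3.11, 3.11]. Speed limits (rad/s): [2.57, 2.57, 3.14, 3.14, 3.14, 3.14].

### API

Orientations are given as a unit quaternion [x, y, z, w].
In Python, from station import bot gives the robot as it stands.
- The arm moves only by the tool send_rows, never from a script. Its argument "deltas" is a list of rows, each an object of numbers: "x", "y", "z": the shift along the tool's x, y, z in mm; "wx", "wy", "wz": the turn, a rotation vector about the tool's x, y, z in degrees. In form: [{"x": .., "y": .., "z": .., "wx": .., "wy": .., "wz": ..}, ...]. A call has 1 to 10 rows; each row shifts and turns the commanded pose from where the row before left it, along the tool's axes as they then stand; what a row does not reach is not made up. A row lasts 1/12 s, in which the tool goes at most 41.7 mm and 7.16 degrees, less where a joint would pass 70% of its speed; a pose out of reach is approached as far as the arm can. A call with a gripper value outside its range is refused whole. "fingers" is the gripper command: -1 is shut, 1 is fully open, values between are in proportion, set as the call begins (left out, the last holds). The fingers move at their own pace and stop on an object; "grip_force" is the grip in N (left out, the last holds). Time passes only in rows, so rows that do not move let the fingers close. It gives the time, the measured TCP pose, the force and the opening at its end, in the units of the state.
- bot.get_state(): the state, without advancing time (a new reading comes with each control period).
- bot.snapshot(name): name is "scene" or "top"; returns a dict with "color" (480x640x3 uint8, red, green, blue), "camera_matrix" (3x3 intrinsics, pixels), "R" (3x3) and "t" (3): a world point X has camera coordinates R X + t. Camera axes: x right, y down, z forward; pixel columns grow to the right and rows downward; lengths in mm; the calibration is good to about 2 mm. A picture is of the moment at which its call begins. There is no depth.
- bot.job_done(): hands the job in, once; it reports no verdict.
The state is a dict: "clock": time; "joints": joint angles; "qd": joint speeds; "effort": joint torques, N m; "ee_pos": TCP position; "tool_rot": TCP orientation; "force": force on the tool from outside, world axes, zero at the start; "torque": the same for the moment, N m; "gripper_width": finger opening in mm.
Only numpy, scipy, OpenCV 4.12 (cv2) and the standard library are available. Lean on these libraries where they do the work, as an engineer would, in place of code of your own. Each camera call takes 0.05 s, during which the arm holds its last target.

### The job

Open the damp cupboard fully so that it can be loaded: first swing the left leaf, whose lip laps over the other one, wide open to about a right angle; then draw the brass flush bolt it was hiding all the way back, down the slope; then swing the right leaf wide open too. Leave both leaves standing open with the bolt drawn, keep off the galvanized shelf overhead, and do not disturb the pots and jars standing around.

Things in the scene. Friction and masses are not known exactly. Their poses are not given: they have to be found in the camera images.
- cupboard: Sage-green damp cupboard, fixed, 376 mm wide (y), 270 mm deep (x). Origin: centre of its underside, on the table; x points away from the robot, y left, z up; only its yaw changes. Its top is the sloping door plane (see door_plane), closed by two cream leaves, left and right, hinged at the sides. Under the leaves it is hollow, over 60 mm deep in the middle and upper half.
- door_plane (a point): Centre of the door plane, 135 mm above the cupboard's origin; axes as the cupboard's. The plane rises 25 deg away from the robot: u = (0.906, 0, 0.423) points up the slope, v = (0, 1, 0) left, n = (-0.423, 0, 0.906) outward. The u, v, n below are measured from here along these. Both leaves lie on it (n = 0 to 39 mm), 250 mm long along u (-125 to 125 mm).
- keeper (a point): Top of the brass keeper on the upper rail, into which the bolt's end shoots: a bridge 30 mm wide (v), 22 mm along u (u = 130 to 152 mm), top at n = 25 mm, v = -25 mm.
- active_door (a joint): Left leaf, opened first; rad: 0 closed, grows as it swings up and left, 1.57 square to the door plane, stop at 1.75. Starts 0 to 0.05 ajar, no latch. A stiff friction hinge (0.5 N m) holds it anywhere; about 5 N at the handle. It spans v = 178 mm (hinge) to -54 mm; right of v = 4 mm it is only a lip (8 mm thick, n = 31 to 39 mm) that covers the bolt.
- active_handle (a point): Centre of the left leaf's steel bar handle: round bar 12 mm thick, 90 mm long, along u, 35 mm over the leaf's face, a post at each end; 150 mm from the hinge line across the leaf and 74 mm out from the leaf's underside. Pinched across (fingers closing along v), it turns between the fingers as the leaf swings.
- active_hinge (a point): Point on the left leaf's hinge line at mid-length of the leaf: on the door plane (n = 0), u = 0, v = +178 mm. The hinge line runs along u.
- flush_bolt (a joint): Brass flush bolt in the right leaf's rebate; m: 0 shot (its end under the keeper on the upper rail), grows as it is drawn down the slope (-u), free of the keeper at 0.016, stop at 0.032. Starts at 0 to 0.004. Friction 2.5 N; stays where it is left. While shot it holds the right leaf shut.
- bolt_knob (a point): Centre of the bolt's brass thumb knob: a post of 14 mm diameter along n, from n = 14 to 29 mm (this point: 22 mm), at v = -25 mm, u = 60 mm when shot. It stands in the rebate (floor at n = 6 mm); the rebate's wall (to n = 39 mm) is 33 mm to its right; on its left it is open once the left leaf is open. Flat bolt bar (top n = 14 mm) runs up-slope of it to the keeper.
- passive_door (a joint): Right leaf, opened last; rad: 0 closed, grows as it swings up and right, 1.57 square to the door plane, stop at 1.75. Stiff friction hinge (0.45 N m) holds it anywhere; about 8 N at the handle. It spans v = -178 mm (hinge) to 0; the 58 mm next to the middle are the rebate, 6 mm thick.
- passive_handle (a point): Centre of the right leaf's steel bar handle, the same bar as on the left leaf: 12 mm thick, 90 mm long along u, 35 mm over the face; 88 mm from the hinge line across the leaf, 74 mm out from the leaf's underside.
- passive_hinge (a point): Point on the right leaf's hinge line at mid-length: on the door plane, u = 0, v = -178 mm.
- hook_shelf: Galvanized shelf over the cupboard's back, fixed to it, same frame: board 520 mm wide at 420 mm height (lip down to 401), front edge at x = 70 mm, some 25 mm beyond the shot bolt's knob: a hand held upright over the knob meets it, so lean the hand back towards the robot (along n is well). Legs at x = 225, y = +-245 mm. Red tongs hang behind. Keep off.
- bud_vase: Raw terracotta bud vase, 72 mm wide, 125 mm tall; origin under its centre. Leave alone.
- black_cup: Matte black stoneware cup, 80 mm wide, 85 mm tall; origin under its centre. Leave alone.
- spoon_rest: White porcelain spoon rest, a dish 110 mm wide and 22 mm tall; origin under its centre. Leave alone.
- scoop: Chipped white enamel measuring scoop, bowl 64 mm wide, 45 mm tall, with a 90 mm handle; origin under the bowl. Leave alone.
- glaze_jar: Blue glaze jar with a black lid, 76 mm wide, 100 mm tall; origin under its centre. Leave alone.
- bisque_bowl: Terracotta bowl, 120 mm wide, 55 mm tall; origin under its centre. Leave alone.

How it is judged:
By the outcome, as a careful person would: the job done as asked, in the order asked, and still so for the second after the job is handed in, with the robot touching nothing.
It also fails if it takes over 67 s, if anything falls off the work surface, if the arm or the gripper's body presses on something with over 40 N, if the wrist force passes 120 N, or if a joint passes its speed limit or range.

## Working session

There is one attempt and no reset: what is moved stays moved. The work goes in short steps, Python scripts to look and compute and a tool call to move; the robot and the scene stay as the last step left them, time stands still between calls to the robot, and variables do not carry over. Pictures are saved under pics/ and viewed, and the job is handed in when it is done.

Besides the shell and the picture viewer there is one more tool, called after "Request:" as name([rows], argument=value, ...), one row to a line, values as JSON. send_rows: Moves the arm, as the interface text tells. Its arguments: {"type":"object","properties":{"deltas":{"type":"array","items":{"type":"object","properties":{"x":{"type":"number"},"y":{"type":"number"},"z":{"type":"number"},"wx":{"type":"number"},"wy":{"type":"number"},"wz":{"type":"number"}}}},"fingers":{"type":"number"},"grip_force":{"type":"number"}},"required":["deltas"]}

```bash
ls; mkdir -p pics; python3 - <<'E'
from station import bot
import cv2
print(bot.get_state(), bot.pinch_z)
for n in("scene","top"):
    s=bot.snapshot(n); cv2.imwrite(f"pics/{n}0.png",s["color"][:,:,::-1]); print(n,s["camera_matrix"],s["R"],s["t"])
E
```

```text
pics
{'clock': 0.0, 'joints': array([-1.46097667e+00,  3.42749668e-01,  1.52498424e+00,  1.53707170e-05,
        1.27540981e+00, -1.45990708e-01]), 'qd': array([-1.71500047e-04, -1.08439676e-03,  1.31096200e-03, -3.39593592e-05,
        2.54532151e-03, -4.41010265e-04]), 'effort': array([-7.76026391e-04, -4.31246281e+01, -2.44222373e+01,  7.17707165e-02,
        5.58627828e-02, -9.20887464e-05]), 'ee_pos': array([ 132.82755395, -507.51088928,  226.04242277]), 'tool_rot': array([ 0.70134573,  0.09074282, -0.7013155 ,  0.08964642]), 'force': array([-0.91703748, -0.30827526,  0.18738636]), 'torque': array([-0.03378484, -0.01394993, -0.0096459 ]), 'gripper_width': 91.87220136319624} 18.8
scene [[500.77869273   0.         311.94324466]
 [  0.         500.77869273 242.13870598]
 [  0.           0.           1.        ]] [[-0.87952523 -0.47555081  0.01693483]
 [-0.33714308  0.59763714 -0.72743687]
 [ 0.33581231 -0.64550854 -0.68596561]] [ 456.8832472   272.0351816  1393.84604885]
top [[458.07924358   0.         315.46650616]
 [  0.         458.07924358 240.5204096 ]
 [  0.           0.           1.        ]] [[ 0.0221081  -0.99966941 -0.01312651]
 [-0.99655295 -0.02098528 -0.08026099]
 [ 0.079959    0.01485568 -0.99668745]] [   1.69949321  525.79671426 1170.44496812]
```

View pics/scene0.png

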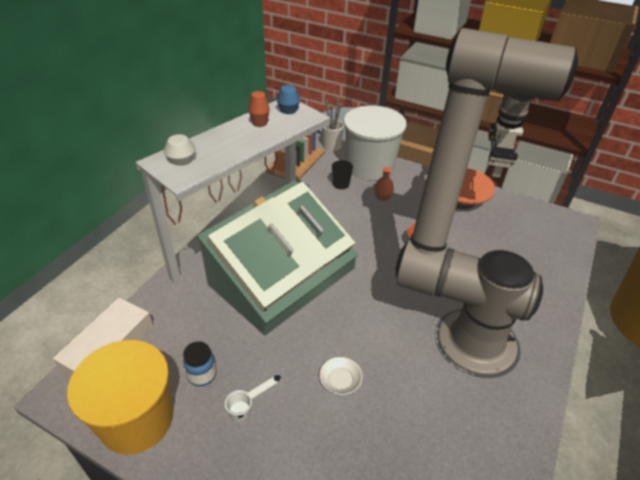

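View pics/top0.png

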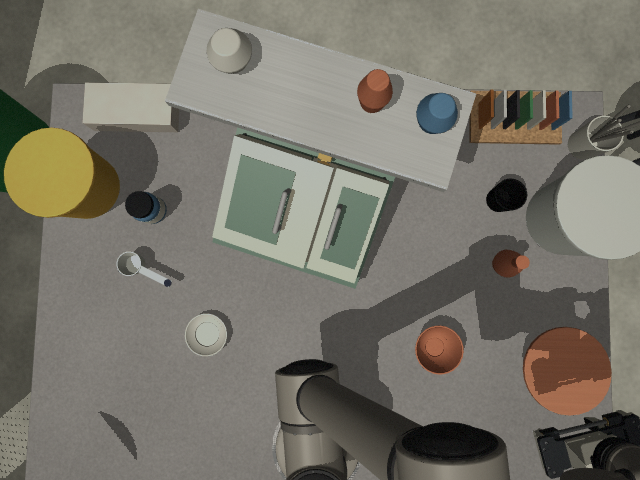

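```bash
python3 - <<'E'
import cv2
a=cv2.imread("pics/top0.png")[110:300,190:410]; cv2.imwrite("pics/tz.png",cv2.resize(a,None,fx=3.2,fy=3.1,interpolation=cv2.INTER_CUBIC))
a=cv2.imread("pics/scene0.png")[170:330,190:370]; cv2.imwrite("pics/sz.png",cv2.resize(a,None,fx=4,fy=3.75,interpolation=cv2.INTER_CUBIC))
E
```

```text
(no output)
```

View pics/tz.png

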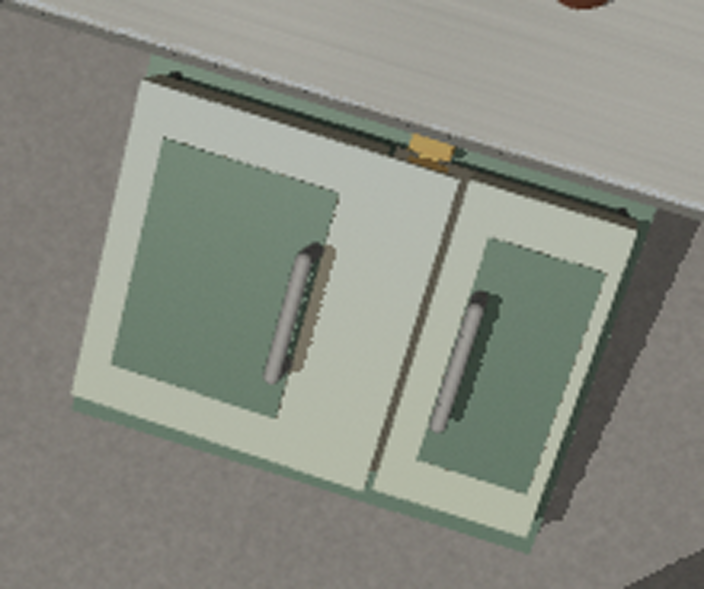

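View pics/sz.png

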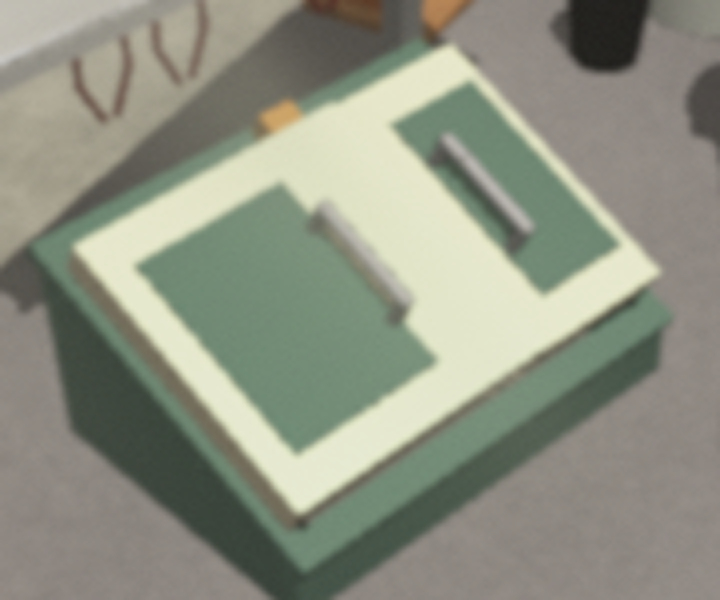

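```bash
cat > h.py <<'E'
import numpy as np
from scipy.spatial.transform import Rotation as Rn
U=np.array([.9063,0,.4226]);V=np.array([0,1.,0]);N=np.array([-.4226,0,.9063])
def loc(u,v,n): return np.array([0,0,135.])+u*U+v*V+n*N
def ray(s,px,z):
    K,R,t=s["camera_matrix"],s["R"],s["t"]; c=-R.T@t
    d=R.T@np.linalg.inv(K)@np.array([px[0],px[1],1.]); return c+d*(z-c[2])/d[2]
def proj(s,X):
    p=s["camera_matrix"]@(s["R"]@X+s["t"]); return p[:2]/p[2]
E
python3 - <<'E'
from h import *
from station import bot
T=bot.snapshot("top");S=bot.snapshot("scene")
tz=lambda x,y:(190+(x+.5)/3.2-.5,110+(y+.5)/3.1-.5)
sz=lambda x,y:(190+(x+.5)/4-.5,170+(y+.5)/3.75-.5)
pts=[(T,tz(637,230),(125,-178,39)),(T,tz(529,538),(-125,-178,39)),(T,tz(146,79),(125,178,39)),(T,tz(72,398),(-125,178,39)),
(T,tz(478,298),(45,-90,74)),(T,tz(438,428),(-45,-90,74)),(T,tz(304,253),(45,28,74)),(T,tz(271,378),(-45,28,74)),
(S,sz(300,517),(-125,178,39)),(S,sz(74,249),(125,178,39)),(S,sz(452,45),(125,-178,39)),(S,sz(659,271),(-125,-178,39)),
(S,sz(447,143),(45,-90,74)),(S,sz(529,230),(-45,-90,74)),(S,sz(323,208),(45,28,74)),(S,sz(408,305),(-45,28,74))]
def fit(P):
    A=np.array([loc(*p[2])[:2] for p in P]);B=np.array([ray(p[0],p[1],loc(*p[2])[2])[:2] for p in P])
    a=A-A.mean(0);b=B-B.mean(0)
    th=np.arctan2((a[:,0]*b[:,1]-a[:,1]*b[:,0]).sum(),(a*b).sum())
    R=np.array([[np.cos(th),-np.sin(th)],[np.sin(th),np.cos(th)]]);t=B.mean(0)-R@A.mean(0)
    print(np.degrees(th),t);print((B-A@R.T-t).round(1).tolist())
fit(pts);fit(pts[:8]);fit(pts[8:])
E
```

```text
-16.454510751811828 [593.22334813  55.23277389]
[[0.8, -3.7], [0.1, -5.5], [2.2, -6.6], [-0.6, -3.2], [9.6, -5.7], [-1.7, -3.9], [5.8, 0.3], [-1.2, 1.2], [-0.8, 4.7], [-2.7, 4.2], [-4.0, 3.8], [0.3, 1.5], [-2.5, 4.7], [-4.2, 3.5], [2.0, 0.5], [-3.2, 4.1]]
-16.381705945178776 [595.09940846  51.8880667 ]
[[-1.3, -0.4], [-2.0, -1.9], [0.5, -3.4], [-2.2, 0.2], [7.6, -2.4], [-3.6, -0.4], [3.9, 3.7], [-3.0, 4.6]]
-16.527793560001406 [591.34731104  58.57724024]
[[0.8, 1.3], [-1.0, 1.1], [-1.9, 0.5], [2.3, -2.0], [-0.5, 1.3], [-2.2, 0.0], [3.9, -2.9], [-1.4, 0.7]]
```

```bash
cat >> h.py <<'E'
C=np.array([593.2,55.2,0]);YAW=-16.45
RC=Rn.from_euler('z',YAW,degrees=True)
def W(u,v,n): return C+RC.apply(loc(u,v,n))
def uvn(X):
    d=RC.inv().apply(np.asarray(X)-C)-[0,0,135]; return np.array([d@U,d@V,d@N])
# nominal tool: x=-n, y=-v, z = x cross y
def Rt(a=0): # a: deg tilt about u (tool body leaning left positive)
    x=-N;y=-V;z=np.cross(x,y)
    return RC*Rn.from_rotvec(np.radians(-a)*U)*Rn.from_matrix(np.c_[x,y,z])
def info(bot,u=None,v=None,n=None,a=0,world=None):
    s=bot.get_state();R=Rn.from_quat(s["tool_rot"])
    print("t%.2f"%s["clock"],"uvn",uvn(s["ee_pos"]).round(1),"xyz",s["ee_pos"].round(1),"F",s["force"].round(1),"w%.1f"%s["gripper_width"],"q",s["joints"].round(2))
    rv=(R.inv()*Rt(a)).as_rotvec(degrees=True); print("rot needed (tool)",rv.round(1))
    Y=np.array(world) if world is not None else (W(u,v,n) if u is not None else None)
    if Y is not None:
        d=Y-s["ee_pos"];print("shift tool axes now",R.inv().apply(d).round(1)," after rot",Rt(a).inv().apply(d).round(1))
E
python3 - <<'E'
from h import *
from station import bot
info(bot,0,28,180)
info(bot,world=(530,60,350))
E
```

```text
t0.20 uvn [-217.1 -670.2  202. ] xyz [ 132.8 -507.7  226.3] F [-0.   1.  -0.4] w91.9 q [-1.46  0.34  1.52 -0.    1.28 -0.15]
rot needed (tool) [30.6 24.4  6.8]
shift tool axes now [ -71.3 -491.4 -537.2]  after rot [  22.  -698.2 -217.1]
t0.20 uvn [-217.1 -670.2  202. ] xyz [ 132.8 -507.7  226.3] F [-0.   1.  -0.4] w91.9 q [-1.46  0.34  1.52 -0.    1.28 -0.15]
rot needed (tool) [30.6 24.4  6.8]
shift tool axes now [-123.2 -448.8 -527.9]  after rot [ -19.  -656.9 -251.8]
```

Request:
send_rows([
  {"x": -12,"y": -22,"z": -24},
  {"x": -12,"y": -22,"z": -24},
  {"x": -12,"y": -22,"z": -24},
  {"x": -12,"y": -22,"z": -24},
  {"x": -12,"y": -22,"z": -24},
  {"x": -12,"y": -22,"z": -24},
  {"y": -22,"z": -24},
  {"y": -22,"z": -24},
  {"y": -22,"z": -24},
  {"y": -22,"z": -24},
], fingers=1)

```text
$.deltas[0]: bad value
```

Request:
send_rows([
  {"y": -22,"z": -24},
  {"y": -22,"z": -24},
  {"y": -22,"z": -24},
  {"y": -22,"z": -24},
  {"y": -22,"z": -24},
  {"y": -22,"z": -24},
  {"wx": 6.1,"wy": 4.9,"wz": 1.36},
  {"wx": 6.1,"wy": 4.9,"wz": 1.36},
  {"wx": 6.1,"wy": 4.9,"wz": 1.36},
  {"wx": 6.1,"wy": 4.9,"wz": 1.36},
])

```text
$.deltas[0]: bad value
```

```bash
python3 - <<'E'
from h import *
from station import bot
info(bot,0,28,150)
E
```

```text
t0.20 uvn [-217.1 -670.2  202. ] xyz [ 132.8 -507.7  226.3] F [-0.   1.  -0.4] w91.9 q [-1.46  0.34  1.52 -0.    1.28 -0.15]
rot needed (tool) [30.6 24.4  6.8]
shift tool axes now [ -44.1 -484.9 -548. ]  after rot [  52.  -698.2 -217.1]
```

Request:
send_rows([
  {"x": -12,"y": -22,"z": -24,"wx": 0,"wy": 0,"wz": 0},
  {"x": -12,"y": -22,"z": -24,"wx": 0,"wy": 0,"wz": 0},
  {"x": -12,"y": -22,"z": -24,"wx": 0,"wy": 0,"wz": 0},
  {"x": -12,"y": -22,"z": -24,"wx": 0,"wy": 0,"wz": 0},
  {"x": -12,"y": -22,"z": -24,"wx": 0,"wy": 0,"wz": 0},
  {"x": -12,"y": -22,"z": -24,"wx": 0,"wy": 0,"wz": 0},
  {"x": 0,"y": -22,"z": -24,"wx": 0,"wy": 0,"wz": 0},
  {"x": 0,"y": -22,"z": -24,"wx": 0,"wy": 0,"wz": 0},
  {"x": 0,"y": -22,"z": -24,"wx": 0,"wy": 0,"wz": 0},
  {"x": 0,"y": -22,"z": -24,"wx": 0,"wy": 0,"wz": 0},
], fingers=1)

```text
clock: 1.03
ee_pos: [309.8, -232.9, 298.8]
tool_rot: [0.701, 0.09, -0.701, 0.09]
force: [0.9, -0.5, 0.1]
gripper_width: 91.7
```

Request:
send_rows([
  {"x": 0,"y": -22,"z": -24,"wx": 0,"wy": 0,"wz": 0},
  {"x": 0,"y": -22,"z": -24,"wx": 0,"wy": 0,"wz": 0},
  {"x": 0,"y": -22,"z": -24,"wx": 0,"wy": 0,"wz": 0},
  {"x": 0,"y": -22,"z": -24,"wx": 0,"wy": 0,"wz": 0},
  {"x": 0,"y": -22,"z": -24,"wx": 0,"wy": 0,"wz": 0},
  {"x": 0,"y": 0,"z": 0,"wx": 6.1,"wy": 4.9,"wz": 1.4},
  {"x": 0,"y": 0,"z": 0,"wx": 6.1,"wy": 4.9,"wz": 1.4},
  {"x": 0,"y": 0,"z": 0,"wx": 6.1,"wy": 4.9,"wz": 1.4},
  {"x": 0,"y": 0,"z": 0,"wx": 6.1,"wy": 4.9,"wz": 1.4},
  {"x": 0,"y": 0,"z": 0,"wx": 6.1,"wy": 4.9,"wz": 1.4},
])

```text
clock: 1.87
ee_pos: [397.6, -97.6, 298.9]
tool_rot: [0.827, -0.102, -0.549, -0.06]
force: [0.2, 0.1, -0.5]
gripper_width: 91.7
```

```bash
python3 - <<'E'
from h import *
from station import bot
info(bot,0,28,140)
E
```

```text
t1.87 uvn [ -61.6 -201.9  209.5] xyz [397.6 -97.6 298.9] F [ 0.2  0.1 -0.5] w91.7 q [-0.5  -0.17  1.96  0.11  0.96  1.26]
rot needed (tool) [2.9 2.  0.5]
shift tool axes now [  69.1 -225.9  -75.5]  after rot [  69.5 -229.9  -61.6]
```

Request:
send_rows([
  {"x": 0,"y": 0,"z": 0,"wx": 2.5,"wy": 1.8,"wz": 0.5},
  {"x": 0,"y": -33,"z": -9,"wx": 0,"wy": 0,"wz": 0},
  {"x": 0,"y": -33,"z": -9,"wx": 0,"wy": 0,"wz": 0},
  {"x": 0,"y": -33,"z": -9,"wx": 0,"wy": 0,"wz": 0},
  {"x": 5,"y": -33,"z": -9,"wx": 0,"wy": 0,"wz": 0},
  {"x": 5,"y": -33,"z": -9,"wx": 0,"wy": 0,"wz": 0},
  {"x": 10,"y": -33,"z": -9,"wx": 0,"wy": 0,"wz": 0},
  {"x": 15,"y": -31,"z": -8,"wx": 0,"wy": 0,"wz": 0},
  {"x": 15,"y": 0,"z": 0,"wx": 0,"wy": 0,"wz": 0},
  {"x": 0,"y": 0,"z": 0,"wx": 0,"wy": 0,"wz": 0},
])

```text
clock: 2.7
ee_pos: [534.0, 102.8, 274.5]
tool_rot: [0.832, -0.116, -0.538, -0.071]
force: [-0.4, -0.1, -0.9]
gripper_width: 91.6
```

```bash
python3 - <<'E'
from h import *
from station import bot
import cv2
info(bot,0,28,61)
s=bot.get_state()
for n in("scene","top"):
    S=bot.snapshot(n); im=S["color"][:,:,::-1].copy(); print(n,"TCP px",proj(S,s["ee_pos"]), "handle px",proj(S,W(0,28,74)))
    p=proj(S,s["ee_pos"]).astype(int);x0=max(p[0]-100,0);y0=max(p[1]-75,0)
    cv2.circle(im,tuple(p),2,(0,0,255),-1)
    cv2.imwrite(f"pics/{n}1.png",cv2.resize(im[y0:y0+150,x0:x0+200],None,fx=4,fy=4,interpolation=cv2.INTER_CUBIC)); print(x0,y0)
E
```

```text
t2.70 uvn [ -4.7  28.9 156.2] xyz [534.  102.8 274.5] F [-0.4 -0.1 -0.9] w91.6 q [ 0.15  0.15  1.72 -0.23  0.89  2.11]
rot needed (tool) [ 0.8  0.8 -0. ]
shift tool axes now [95.1  1.  -6. ]  after rot [95.2  0.9 -4.7]
scene TCP px [290.28692639 224.57775645] handle px [281.1912902  237.38499838]
190 149
top TCP px [270.2381797  225.66120352] handle px [279.75772919 212.79533993]
170 150
```

View pics/scene1.png

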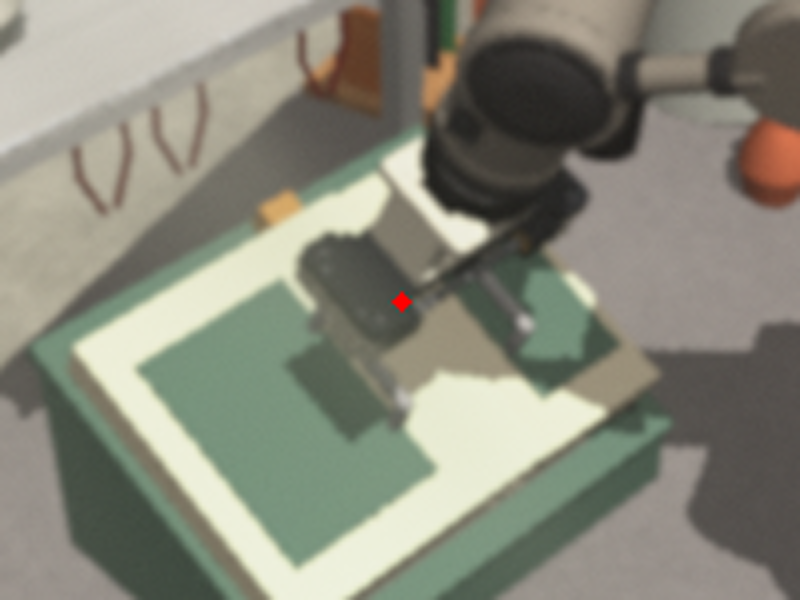

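View pics/top1.png

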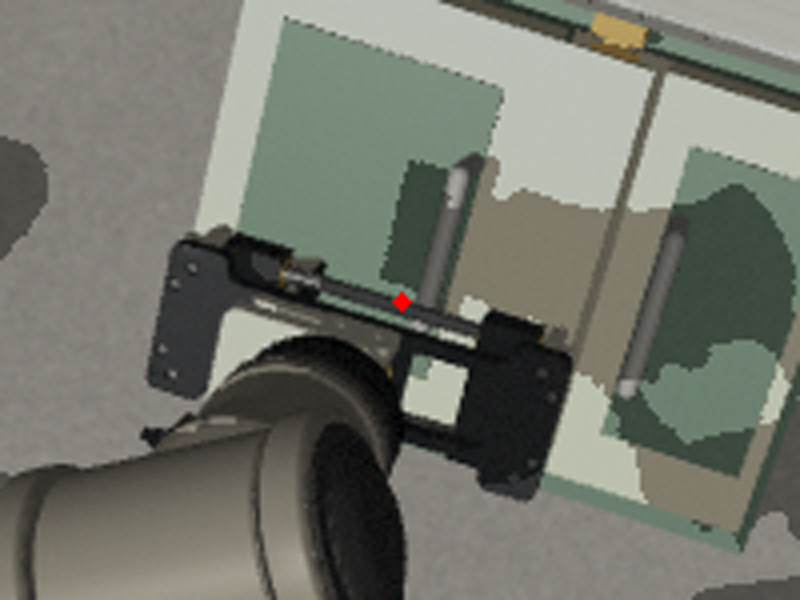

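Request:
send_rows([
  {"x": 24,"y": 0,"z": -1,"wx": 0.8,"wy": 0.8,"wz": 0},
  {"x": 24,"y": 0,"z": -1,"wx": 0,"wy": 0,"wz": 0},
  {"x": 23,"y": 0,"z": -1,"wx": 0,"wy": 0,"wz": 0},
  {"x": 22,"y": 0,"z": -1,"wx": 0,"wy": 0,"wz": 0},
  {"x": 0,"y": 0,"z": 0,"wx": 0,"wy": 0,"wz": 0},
  {"x": 0,"y": 0,"z": 0,"wx": 0,"wy": 0,"wz": 0},
])

```text
clock: 3.3
ee_pos: [575.3, 88.4, 196.0]
tool_rot: [0.836, -0.122, -0.529, -0.078]
force: [-0.2, 0.6, 0.2]
gripper_width: 92.2
```

Request:
send_rows([
  {"x": 0,"y": 0,"z": 0,"wx": 0,"wy": 0,"wz": 0},
  {"x": 0,"y": 0,"z": 0,"wx": 0,"wy": 0,"wz": 0},
  {"x": 0,"y": 0,"z": 0,"wx": 0,"wy": 0,"wz": 0},
  {"x": 0,"y": 0,"z": 0,"wx": 0,"wy": 0,"wz": 0},
  {"x": 0,"y": 0,"z": 0,"wx": 0,"wy": 0,"wz": 0},
  {"x": 0,"y": 0,"z": 0,"wx": 0,"wy": 0,"wz": 0},
  {"x": 0,"y": 0,"z": 0,"wx": 0,"wy": 0,"wz": 0},
  {"x": 0,"y": 0,"z": 0,"wx": 0,"wy": 0,"wz": 0},
], fingers=-1, grip_force=20)

```text
clock: 3.97
ee_pos: [575.7, 89.5, 195.5]
tool_rot: [0.836, -0.121, -0.529, -0.078]
force: [0.2, -0.2, 0.2]
gripper_width: 42.8
```

```bash
python3 - <<'E'
from h import *
from station import bot
info(bot)
E
```

```text
t3.97 uvn [ 1.6 27.9 66. ] xyz [575.7  89.5 195.5] F [ 0.2 -0.2  0.2] w42.8 q [ 0.11  0.29  1.78 -0.27  0.67  2.15]
rot needed (tool) [-0.1 -0.3  0. ]
```

Request:
send_rows([
  {"x": 3,"y": 0,"z": 0,"wx": 0,"wy": 0,"wz": 0},
  {"x": 0,"y": 0,"z": 0,"wx": 0,"wy": 0,"wz": 0},
  {"x": 0,"y": 0,"z": 0,"wx": 0,"wy": 0,"wz": 0},
  {"x": 0,"y": 0,"z": 0,"wx": 0,"wy": 0,"wz": 0},
  {"x": 0,"y": 0,"z": 0,"wx": 0,"wy": 0,"wz": 0},
  {"x": 0,"y": 0,"z": 0,"wx": 0,"wy": 0,"wz": 0},
])

```text
clock: 4.47
ee_pos: [577.8, 91.3, 192.5]
tool_rot: [0.837, -0.12, -0.529, -0.079]
force: [6.0, 11.1, -6.6]
gripper_width: 11.2
```

```bash
python3 - <<'E'
from h import *
from station import bot
info(bot)
E
```

```text
t4.47 uvn [ 1.6 30.3 62.7] xyz [577.8  91.3 192.5] F [ 6.  11.1 -6.6] w11.2 q [ 0.11  0.3   1.78 -0.27  0.66  2.15]
rot needed (tool) [-0.2 -0.4  0.3]
```

Request:
send_rows([
  {"x": -6.3,"y": -3.6,"z": 0,"wx": 0,"wy": 0,"wz": 0},
  {"x": -6.3,"y": -3.8,"z": 0,"wx": 0,"wy": 0,"wz": 0},
  {"x": -6,"y": -4.1,"z": 0,"wx": 0,"wy": 0,"wz": 0},
  {"x": -5.9,"y": -4.3,"z": 0,"wx": 0,"wy": 0,"wz": 0},
  {"x": -5.7,"y": -4.6,"z": 0,"wx": 0,"wy": 0,"wz": 0},
  {"x": -5.5,"y": -4.8,"z": 0,"wx": 0,"wy": 0,"wz": 0},
  {"x": -5.2,"y": -5.1,"z": 0,"wx": 0,"wy": 0,"wz": 0},
  {"x": -5,"y": -5.3,"z": 0,"wx": 0,"wy": 0,"wz": 0},
  {"x": -4.8,"y": -5.5,"z": 0,"wx": 0,"wy": 0,"wz": 0},
  {"x": -4.6,"y": -5.8,"z": 0,"wx": 0,"wy": 0,"wz": 0},
], grip_force=25)

```text
clock: 5.3
ee_pos: [568.4, 141.0, 242.1]
tool_rot: [0.836, -0.121, -0.529, -0.078]
force: [9.8, -0.1, -7.9]
gripper_width: 11.2
```

```bash
python3 - <<'E'
from h import *
from station import bot
info(bot)
E
```

```text
t5.30 uvn [  1.7  75.3 117.4] xyz [568.4 141.  242.1] F [ 9.8 -0.1 -7.9] w11.2 q [ 0.23  0.26  1.68 -0.29  0.82  2.24]
rot needed (tool) [-0.1 -0.4  0. ]
```

Request:
send_rows([
  {"x": -4.3,"y": -5.5,"z": 0,"wx": 0,"wy": 0,"wz": 1.5},
  {"x": -4.2,"y": -5.5,"z": 0,"wx": 0,"wy": 0,"wz": 1.5},
  {"x": -4,"y": -5.7,"z": 0,"wx": 0,"wy": 0,"wz": 1.5},
  {"x": -4,"y": -5.7,"z": 0,"wx": 0,"wy": 0,"wz": 1.5},
  {"x": -3.9,"y": -5.9,"z": 0,"wx": 0,"wy": 0,"wz": 1.5},
  {"x": -3.8,"y": -5.9,"z": 0,"wx": 0,"wy": 0,"wz": 1.5},
  {"x": -3.6,"y": -5.9,"z": 0,"wx": 0,"wy": 0,"wz": 1.5},
  {"x": -3.5,"y": -6,"z": 0,"wx": 0,"wy": 0,"wz": 1.5},
  {"x": -3.4,"y": -6,"z": 0,"wx": 0,"wy": 0,"wz": 1.5},
  {"x": -3.3,"y": -6,"z": 0,"wx": 0,"wy": 0,"wz": 1.5},
])

```text
clock: 6.13
ee_pos: [573.0, 202.4, 270.7]
tool_rot: [0.813, -0.231, -0.534, -0.007]
force: [3.4, -5.3, -2.1]
gripper_width: 11.4
```

```bash
python3 - <<'E'
from h import *
from station import bot
import cv2
info(bot,a=15)
for n in("scene","top"):
    S=bot.snapshot(n); cv2.imwrite(f"pics/{n}2.png",S["color"][:,:,::-1])
E
```

```text
t6.13 uvn [  2.  135.5 148.7] xyz [573.  202.4 270.7] F [ 3.4 -5.3 -2.1] w11.4 q [ 0.46  0.42  1.39 -0.53  1.23  2.54]
rot needed (tool) [-0.2 -0.3 -0.2]
```

View pics/scene2.png

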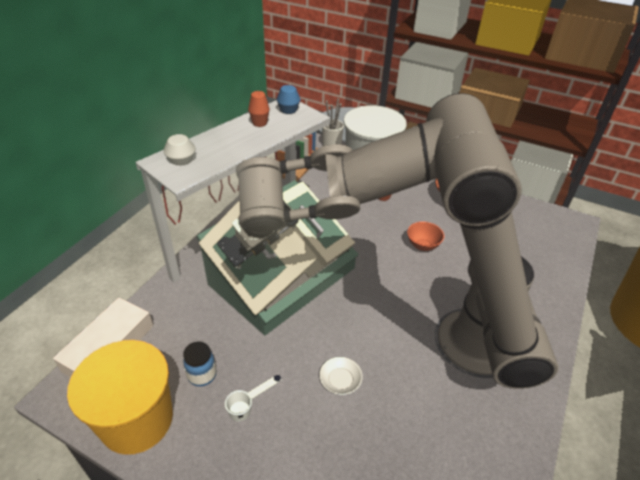

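View pics/top2.png

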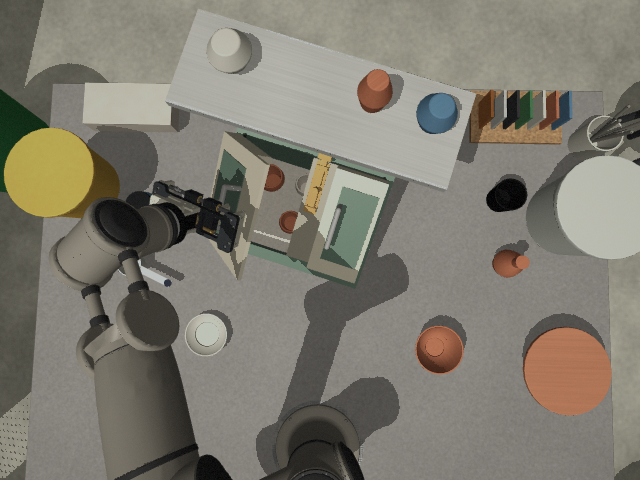

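Request:
send_rows([
  {"x": -3.1,"y": -6.6,"z": 0,"wx": 0,"wy": 0,"wz": 0},
  {"x": -3,"y": -6.6,"z": 0,"wx": 0,"wy": 0,"wz": 0},
  {"x": -2.5,"y": -6.9,"z": 0,"wx": 0,"wy": 0,"wz": 0},
  {"x": -2.4,"y": -6.9,"z": 0,"wx": 0,"wy": 0,"wz": 0},
  {"x": -1.9,"y": -7,"z": 0,"wx": 0,"wy": 0,"wz": 0},
  {"x": -1.8,"y": -7,"z": 0,"wx": 0,"wy": 0,"wz": 0},
  {"x": 0,"y": 0,"z": 0,"wx": 0,"wy": 0,"wz": 0},
])

```text
clock: 6.82
ee_pos: [583.9, 245.7, 275.3]
tool_rot: [0.814, -0.229, -0.534, -0.008]
force: [-0.8, -0.2, 5.7]
gripper_width: 10.7
```

Request:
send_rows([
  {"x": 0,"y": 0,"z": 0,"wx": 0,"wy": 0,"wz": 0},
  {"x": 0,"y": 0,"z": 0,"wx": 0,"wy": 0,"wz": 0},
  {"x": 0,"y": 0,"z": 0,"wx": 0,"wy": 0,"wz": 0},
], fingers=-0.57)

```text
clock: 7.07
ee_pos: [583.2, 245.5, 273.7]
tool_rot: [0.813, -0.229, -0.535, -0.008]
force: [0.1, 0.5, 1.1]
gripper_width: 19.3
```

```bash
python3 - <<'E'
from h import *
from station import bot
info(bot,a=15)
E
```

```text
t7.07 uvn [  1.1 179.7 152.5] xyz [583.2 245.5 273.7] F [0.1 0.5 1.1] w19.3 q [ 0.52  0.48  1.29 -0.52  1.3   2.56]
rot needed (tool) [-0.2 -0.3  0.1]
```

Request:
send_rows([
  {"x": -15,"y": 0,"z": 0,"wx": 0,"wy": 0,"wz": 0},
  {"x": -30,"y": 0,"z": 0,"wx": 0,"wy": 0,"wz": 0},
  {"x": -30,"y": 0,"z": 0,"wx": 0,"wy": 0,"wz": 0},
  {"x": -35,"y": 0,"z": 0,"wx": 0,"wy": 0,"wz": 0},
  {"x": 0,"y": 0,"z": 0,"wx": 0,"wy": 0,"wz": 0},
])

```text
clock: 7.48
ee_pos: [547.7, 288.3, 376.8]
tool_rot: [0.816, -0.227, -0.532, -0.011]
force: [0.2, 0.6, 0.7]
gripper_width: 19.6
```

Request:
send_rows([
  {"x": 0,"y": 20,"z": 0,"wx": 0,"wy": 0,"wz": -3},
  {"x": 0,"y": 30,"z": 0,"wx": 0,"wy": 0,"wz": -3},
  {"x": 0,"y": 30,"z": 0,"wx": 0,"wy": 0,"wz": -3},
  {"x": 0,"y": 30,"z": 0,"wx": 0,"wy": 0,"wz": -3},
  {"x": 0,"y": 20,"z": 0,"wx": 0,"wy": 0,"wz": -3},
  {"x": 0,"y": 0,"z": 0,"wx": 0,"wy": 0,"wz": 0},
], fingers=-1)

```text
clock: 7.98
ee_pos: [501.5, 161.7, 389.6]
tool_rot: [0.837, -0.122, -0.528, -0.08]
force: [1.0, -0.5, 0.3]
gripper_width: 0.4
```

```bash
python3 - <<'E'
from h import *
from station import bot
info(bot,0,65,165)
E
```

```text
t7.98 uvn [  0.5  76.2 280.6] xyz [501.5 161.7 389.6] F [ 1.  -0.5  0.3] w0.4 q [ 0.31  0.07  1.51 -0.26  1.19  2.23]
rot needed (tool) [-0.4 -0.5  0.1]
shift tool axes now [115.6  11.4   1.4]  after rot [115.6  11.2   0.5]
```

Request:
send_rows([
  {"x": 10,"y": 11,"z": 0,"wx": 0,"wy": 0,"wz": 0},
  {"x": 35,"y": 0,"z": 0,"wx": 0,"wy": 0,"wz": 0},
  {"x": 35,"y": 0,"z": 0,"wx": 0,"wy": 0,"wz": 0},
  {"x": 35,"y": 0,"z": 0,"wx": 0,"wy": 0,"wz": 0},
  {"x": 0,"y": 0,"z": 0,"wx": 0,"wy": 0,"wz": 0},
  {"x": 0,"y": -10,"z": 0,"wx": 0,"wy": 0,"wz": 0},
  {"x": 0,"y": -10,"z": 0,"wx": 0,"wy": 0,"wz": 0},
  {"x": -1,"y": -10,"z": 0,"wx": 0,"wy": 0,"wz": 0},
  {"x": -1,"y": -10,"z": 0,"wx": 0,"wy": 0,"wz": 0},
])

```text
clock: 8.73
ee_pos: [558.4, 181.3, 289.1]
tool_rot: [0.837, -0.121, -0.527, -0.078]
force: [-5.5, -2.6, 9.0]
gripper_width: 0.4
```

Request:
send_rows([
  {"x": -3,"y": -10,"z": 0,"wx": 0,"wy": 0,"wz": 0},
  {"x": -3,"y": -10,"z": 0,"wx": 0,"wy": 0,"wz": 0},
  {"x": -3,"y": -10,"z": 0,"wx": 0,"wy": 0,"wz": 0},
  {"x": -3,"y": -10,"z": 0,"wx": 0,"wy": 0,"wz": 0},
  {"x": 0,"y": 0,"z": 0,"wx": 0,"wy": 0,"wz": 0},
])

```text
clock: 9.15
ee_pos: [564.7, 221.6, 297.7]
tool_rot: [0.837, -0.12, -0.529, -0.078]
force: [-1.0, -0.1, -0.2]
gripper_width: 0.5
```

```bash
python3 - <<'E'
from h import *
from station import bot
import cv2
info(bot,0,190,185)
for n in("scene","top"):
    S=bot.snapshot(n); cv2.imwrite(f"pics/{n}3.png",S["color"][:,:,::-1])
E
```

```text
t9.15 uvn [  1.2 151.5 179. ] xyz [564.7 221.6 297.7] F [-1.  -0.1 -0.2] w0.5 q [ 0.39  0.28  1.51 -0.32  1.03  2.37]
rot needed (tool) [-0.1 -0.4  0.2]
shift tool axes now [ -5.9 -38.5   1.3]  after rot [ -6.  -38.5   1.2]
```

View pics/scene3.png

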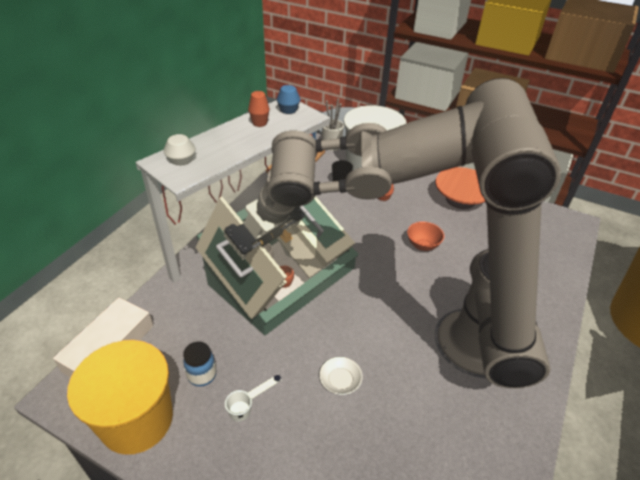

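View pics/top3.png

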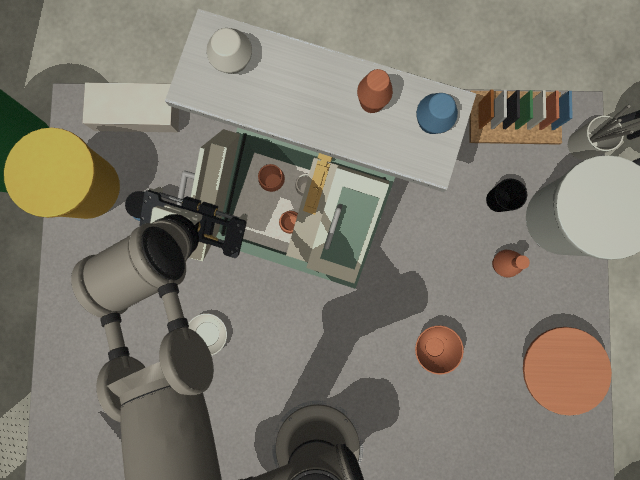

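Request:
send_rows([
  {"x": -2,"y": -9,"z": 0,"wx": 0,"wy": 0,"wz": 0},
  {"x": -2,"y": -9,"z": 0,"wx": 0,"wy": 0,"wz": 0},
  {"x": -2,"y": -9,"z": 0,"wx": 0,"wy": 0,"wz": 0},
  {"x": -2,"y": -8,"z": 0,"wx": 0,"wy": 0,"wz": 0},
  {"x": 0,"y": -6,"z": 0,"wx": 0,"wy": 0,"wz": 0},
  {"x": 0,"y": 0,"z": 0,"wx": 0,"wy": 0,"wz": 0},
  {"x": 0,"y": 0,"z": 0,"wx": 0,"wy": 0,"wz": 0},
])

```text
clock: 9.83
ee_pos: [572.9, 260.4, 304.4]
tool_rot: [0.836, -0.121, -0.529, -0.078]
force: [0.1, 0.0, 0.8]
gripper_width: 0.2
```

```bash
python3 - <<'E'
from h import *
from station import bot
import cv2
info(bot,0,190,185)
for n in("scene","top"):
    S=bot.snapshot(n); im=S["color"][:,:,::-1].copy()
    # predicted lip edge line at theta, underside corner r=232,n=31 and outer n=39, u=+-125
    for th in (80,90,100):
        a=np.radians(th)
        for u in(-125,125):
            for r,m in((232,31),(232,39)): 
                X=W(u,178-r*np.cos(a)+m*np.sin(a),r*np.sin(a)+m*np.cos(a)); print(n,th,u,m,proj(S,X).round(1))
    x0,y0=(170,160) if n=="scene" else (130,120)
    cv2.imwrite(f"pics/{n}4.png",cv2.resize(im[y0:y0+150,x0:x0+200],None,fx=4,fy=4,interpolation=cv2.INTER_CUBIC))
E
```

```text
t9.83 uvn [  1.3 191.  186.3] xyz [572.9 260.4 304.4] F [0.1 0.  0.8] w0.2 q [ 0.45  0.33  1.42 -0.33  1.08  2.42]
rot needed (tool) [-0.1 -0.4  0.1]
shift tool axes now [1.3 1.  1.3]  after rot [1.3 1.  1.3]
scene 80 -125 31 [288.5 274.9]
scene 80 -125 39 [286.1 276.4]
scene 80 125 31 [223.1 195.3]
scene 80 125 39 [220.6 196.4]
scene 90 -125 31 [275.2 284.4]
scene 90 -125 39 [272.6 286.2]
scene 90 125 31 [209.2 203.1]
scene 90 125 39 [206.5 204.6]
scene 100 -125 31 [261.  295.1]
scene 100 -125 39 [258.2 297.2]
scene 100 125 31 [194.8 212.5]
scene 100 125 39 [192.  214.3]
top 80 -125 31 [181.  270.8]
top 80 -125 39 [177.  269.8]
top 80 125 31 [203.9 150.2]
top 80 125 39 [199.5 149. ]
top 90 -125 31 [162.3 264.2]
top 90 -125 39 [158.5 263. ]
top 90 125 31 [183.1 143.4]
top 90 125 39 [179.  142.1]
top 100 -125 31 [145.8 256.6]
top 100 -125 39 [142.5 255.2]
top 100 125 31 [164.7 136.4]
top 100 125 39 [161. 135.]
```

View pics/scene4.png

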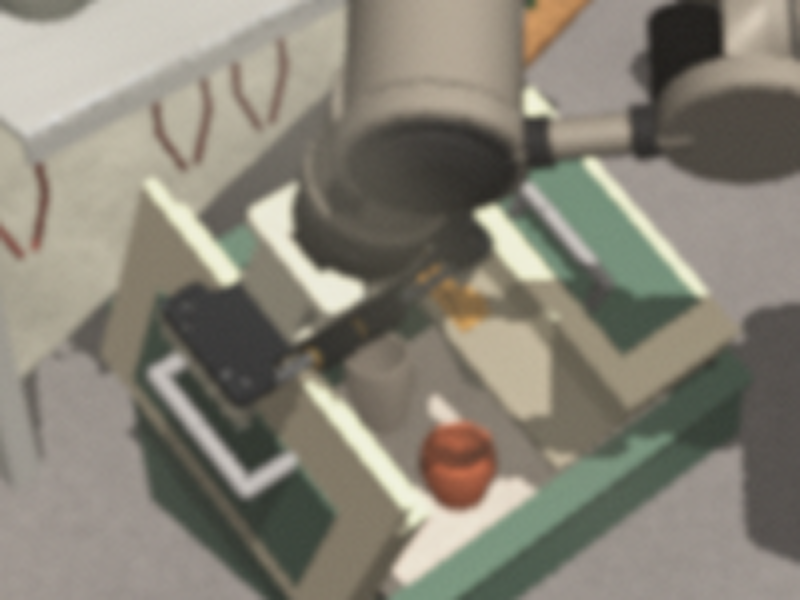

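View pics/top4.png

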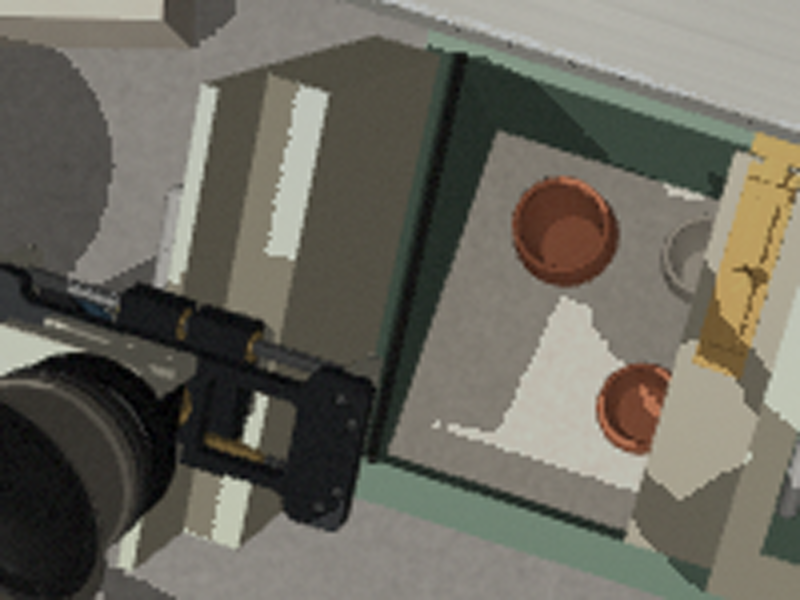

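Request:
send_rows([
  {"x": 0,"y": 20,"z": 0,"wx": 0,"wy": 0,"wz": 0},
  {"x": 0,"y": 35,"z": 0,"wx": 0,"wy": 0,"wz": 0},
  {"x": 0,"y": 35,"z": 10,"wx": 0,"wy": 0,"wz": 0},
  {"x": 0,"y": 0,"z": 20,"wx": 0,"wy": 0,"wz": 0},
  {"x": 0,"y": 0,"z": 20,"wx": 0,"wy": 0,"wz": 0},
  {"x": 0,"y": 0,"z": 0,"wx": 0,"wy": 0,"wz": 0},
])

```text
clock: 10.43
ee_pos: [500.8, 185.6, 281.5]
tool_rot: [0.835, -0.122, -0.53, -0.078]
force: [0.4, 0.6, -0.7]
gripper_width: 0.3
```

```bash
python3 - <<'E'
from h import *
from station import bot
import cv2
info(bot,88,-25,60)
for n in("scene","top"):
    S=bot.snapshot(n); im=S["color"][:,:,::-1].copy()
    print(n,"knob top",proj(S,W(60,-25,29)),"keeper",proj(S,W(141,-25,25)), proj(S,W(125,-58,39)))
    x0,y0=(210,160) if n=="scene" else (270,130)
    cv2.imwrite(f"pics/{n}5.png",cv2.resize(im[y0:y0+100,x0:x0+130],None,fx=6,fy=6,interpolation=cv2.INTER_CUBIC))
E
```

```text
t10.43 uvn [-51.9  98.9 185.8] xyz [500.8 185.6 281.5] F [ 0.4  0.6 -0.7] w0.3 q [ 0.37  0.15  1.71 -0.33  0.95  2.37]
rot needed (tool) [-0.2 -0.2 -0. ]
shift tool axes now [ 126.4  123.5 -139.8]  after rot [ 125.8  123.9 -139.9]
scene knob top [277.67281671 220.43887071] keeper [260.23493268 200.64570358] [273.11037318 197.34571312]
top knob top [312.72725514 190.07921826] keeper [322.84411583 155.35260992] [334.41125283 167.84120373]
```

View pics/scene5.png

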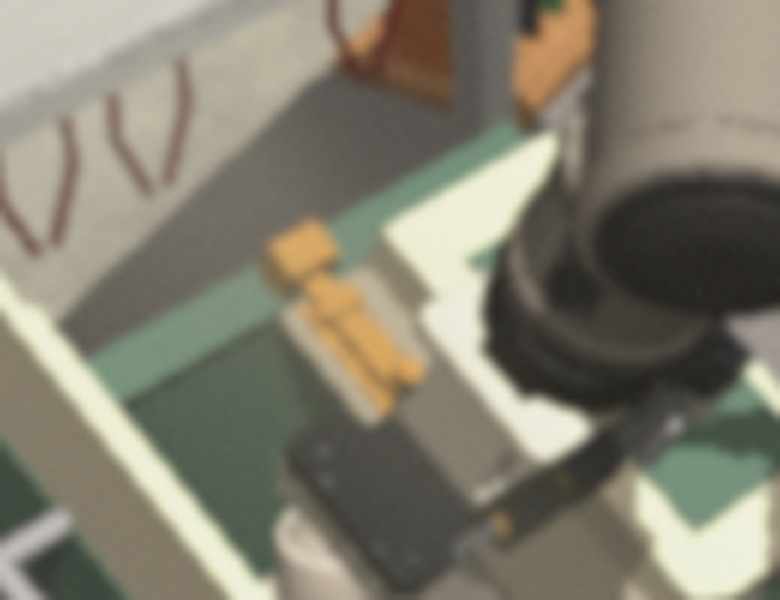

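View pics/top5.png

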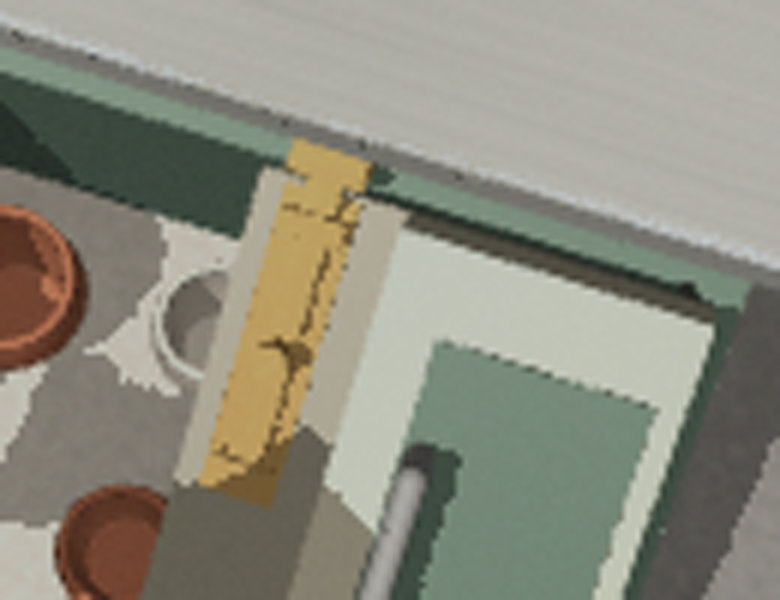

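Request:
send_rows([
  {"x": 0,"y": 25,"z": -28,"wx": 0,"wy": 0,"wz": 0},
  {"x": 0,"y": 25,"z": -28,"wx": 0,"wy": 0,"wz": 0},
  {"x": 10,"y": 25,"z": -28,"wx": 0,"wy": 0,"wz": 0},
  {"x": 20,"y": 25,"z": -28,"wx": 0,"wy": 0,"wz": 0},
  {"x": 30,"y": 24,"z": -26,"wx": 0,"wy": 0,"wz": 0},
  {"x": 30,"y": 0,"z": 0,"wx": 0,"wy": 0,"wz": 0},
  {"x": 26,"y": 0,"z": 0,"wx": 0,"wy": 0,"wz": 0},
  {"x": 10,"y": 0,"z": 0,"wx": 0,"wy": 0,"wz": 0},
  {"x": 0,"y": 0,"z": 0,"wx": 0,"wy": 0,"wz": 0},
  {"x": 0,"y": 0,"z": 0,"wx": 0,"wy": 0,"wz": 0},
])

```text
clock: 11.37
ee_pos: [636.8, 20.8, 230.1]
tool_rot: [0.836, -0.121, -0.529, -0.078]
force: [-0.1, 1.0, -0.3]
gripper_width: 0.7
```

```bash
python3 - <<'E'
from h import *
from station import bot
import cv2
info(bot,86,-25,18)
s=bot.get_state()
for n in("scene","top"):
    S=bot.snapshot(n); im=S["color"][:,:,::-1].copy()
    print(n,proj(S,s["ee_pos"]))
    x0,y0=(210,160) if n=="scene" else (270,130)
    cv2.imwrite(f"pics/{n}6.png",cv2.resize(im[y0:y0+100,x0:x0+130],None,fx=6,fy=6,interpolation=cv2.INTER_CUBIC))
E
```

```text
t11.37 uvn [ 87.  -20.7  64.4] xyz [636.8  20.8 230.1] F [-0.1  1.  -0.3] w0.7 q [-0.03  0.34  1.61 -0.15  0.77  1.91]
rot needed (tool) [-0.1 -0.4  0. ]
shift tool axes now [46.4  4.4  1.3]  after rot [46.4  4.3  1. ]
scene [273.86804329 208.09082654]
top [311.77595987 181.54234247]
```

View pics/scene6.png

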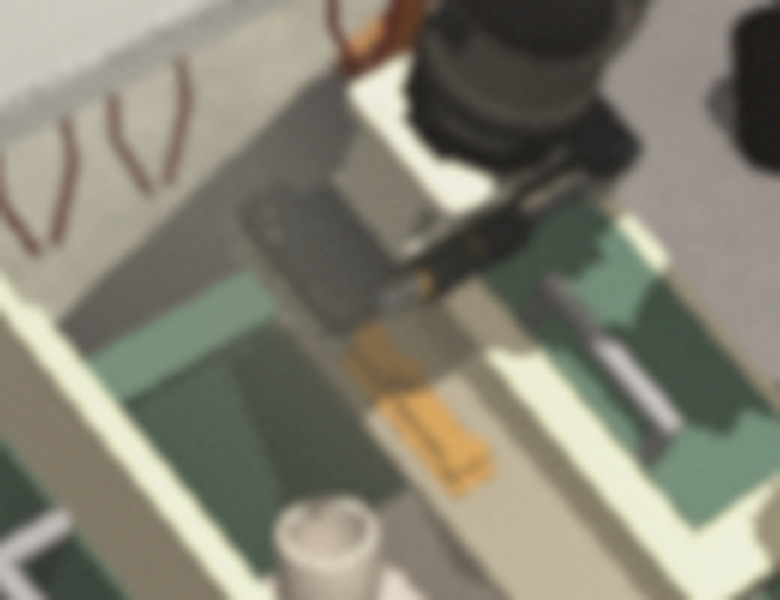

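View pics/top6.png

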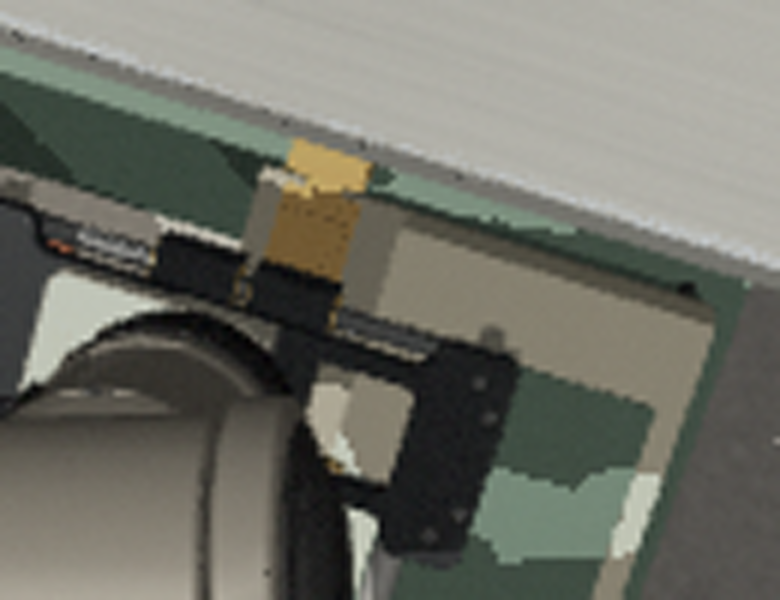

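```bash
python3 - <<'E'
from h import *
from station import bot
import cv2
for n,x0,y0 in(("scene",210,160),("top",270,130)):
    S=bot.snapshot(n)
    for u in (130,100,60,28,0,-20): print(n,u,[((proj(S,W(u,-25,m))-[x0,y0])*6).round() for m in(6,14,29)])
S=bot.snapshot("scene");im=S["color"][:,:,::-1]
cv2.imwrite("pics/scene7.png",cv2.resize(im[190:250,240:320],None,fx=10,fy=10,interpolation=cv2.INTER_CUBIC))
E
```

```text
scene 130 [array([306., 280.]), array([310., 272.]), array([317., 256.])]
scene 100 [array([344., 325.]), array([348., 317.]), array([355., 302.])]
scene 60 [array([394., 385.]), array([398., 378.]), array([406., 363.])]
scene 28 [array([435., 434.]), array([439., 426.]), array([447., 412.])]
scene 0 [array([470., 477.]), array([475., 469.]), array([483., 455.])]
scene -20 [array([496., 508.]), array([501., 500.]), array([509., 486.])]
top 130 [array([315., 172.]), array([313., 176.]), array([307., 183.])]
top 100 [array([294., 248.]), array([291., 252.]), array([285., 260.])]
top 60 [array([265., 347.]), array([262., 352.]), array([256., 360.])]
top 28 [array([243., 424.]), array([240., 429.]), array([234., 439.])]
top 0 [array([224., 490.]), array([221., 496.]), array([215., 506.])]
top -20 [array([211., 537.]), array([207., 542.]), array([201., 554.])]
```

View pics/scene7.png

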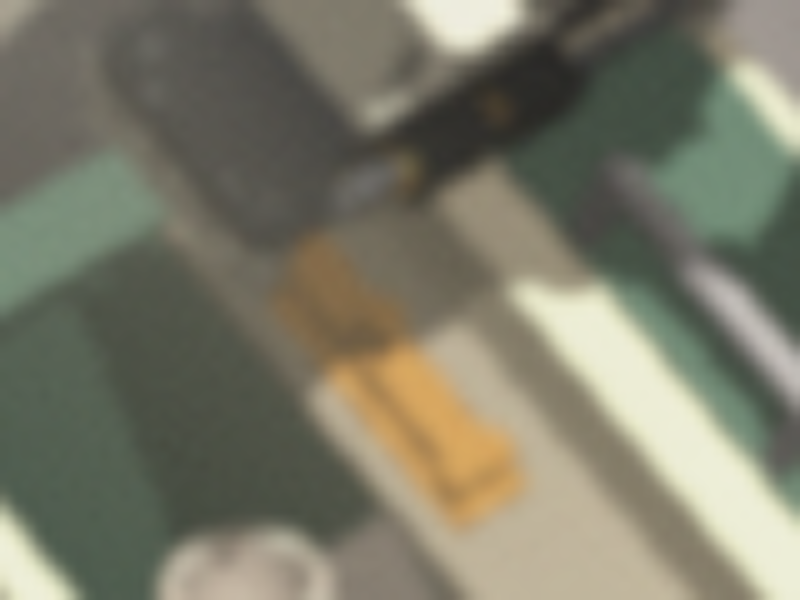

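Request:
send_rows([
  {"x": 16,"y": 4.5,"z": 0,"wx": 0,"wy": 0,"wz": 0},
  {"x": 12,"y": 0,"z": 0,"wx": 0,"wy": 0,"wz": 0},
  {"x": 10,"y": 0,"z": 0,"wx": 0,"wy": 0,"wz": 0},
  {"x": 6,"y": 0,"z": 0,"wx": 0,"wy": 0,"wz": 0},
  {"x": 0,"y": 0,"z": 0,"wx": 0,"wy": 0,"wz": 0},
  {"x": 0,"y": 0,"z": 0,"wx": 0,"wy": 0,"wz": 0},
])

```text
clock: 12.12
ee_pos: [653.1, 11.1, 189.4]
tool_rot: [0.836, -0.121, -0.529, -0.078]
force: [0.2, 0.5, -0.6]
gripper_width: 0.2
```

```bash
python3 - <<'E'
from h import *
from station import bot
info(bot,40,-25,18)
E
```

```text
t12.12 uvn [ 86.4 -25.3  19.8] xyz [653.1  11.1 189.4] F [ 0.2  0.5 -0.6] w0.2 q [-0.05  0.41  1.63 -0.16  0.68  1.91]
rot needed (tool) [-0.1 -0.3  0. ]
shift tool axes now [ 1.5 -0.2 46.4]  after rot [ 1.8 -0.3 46.4]
```

No contact yet. I'll push down-slope (+z of the tool) while watching the force.

Request:
send_rows([
  {"x": 1,"y": 0,"z": 4,"wx": 0,"wy": 0,"wz": 0},
  {"x": 0,"y": 0,"z": 4,"wx": 0,"wy": 0,"wz": 0},
  {"x": 0,"y": 0,"z": 4,"wx": 0,"wy": 0,"wz": 0},
  {"x": 0,"y": 0,"z": 4,"wx": 0,"wy": 0,"wz": 0},
  {"x": 0,"y": 0,"z": 4,"wx": 0,"wy": 0,"wz": 0},
])

```text
clock: 12.53
ee_pos: [636.3, 16.1, 180.9]
tool_rot: [0.837, -0.121, -0.528, -0.078]
force: [2.4, -0.0, 0.7]
gripper_width: 0.4
```

Request:
send_rows([
  {"x": 0,"y": 0,"z": 4,"wx": 0,"wy": 0,"wz": 0},
  {"x": 0,"y": 0,"z": 4,"wx": 0,"wy": 0,"wz": 0},
  {"x": 0,"y": 0,"z": 4,"wx": 0,"wy": 0,"wz": 0},
  {"x": 0,"y": 0,"z": 4,"wx": 0,"wy": 0,"wz": 0},
])

```text
clock: 12.87
ee_pos: [622.1, 20.3, 173.7]
tool_rot: [0.836, -0.121, -0.529, -0.078]
force: [2.3, -1.1, 2.5]
gripper_width: 0.3
```

Request:
send_rows([
  {"x": 0,"y": 0,"z": 3,"wx": 0,"wy": 0,"wz": 0},
  {"x": 0,"y": 0,"z": 2,"wx": 0,"wy": 0,"wz": 0},
  {"x": 0,"y": 0,"z": 0,"wx": 0,"wy": 0,"wz": 0},
])

```text
clock: 13.12
ee_pos: [618.6, 21.4, 172.0]
tool_rot: [0.837, -0.121, -0.528, -0.078]
force: [3.5, -0.8, 2.0]
gripper_width: 0.3
```

```bash
python3 - <<'E'
from h import *
from station import bot
info(bot,40,-25,18)
E
```

```text
t13.12 uvn [ 46.4 -25.3  19.2] xyz [618.6  21.4 172. ] F [ 3.5 -0.8  2. ] w0.3 q [-0.03  0.37  1.74 -0.19  0.61  1.96]
rot needed (tool) [-0.1 -0.5  0.1]
shift tool axes now [ 1.1 -0.3  6.4]  after rot [ 1.2 -0.3  6.4]
```

Moving the bolt (~3 N). Continue until the stop.

Request:
send_rows([
  {"x": 0,"y": 0,"z": 2,"wx": 0,"wy": 0,"wz": 0},
  {"x": 0,"y": 0,"z": 2,"wx": 0,"wy": 0,"wz": 0},
  {"x": 0,"y": 0,"z": 0,"wx": 0,"wy": 0,"wz": 0},
])

```text
clock: 13.37
ee_pos: [617.8, 21.7, 172.1]
tool_rot: [0.839, -0.121, -0.525, -0.078]
force: [12.3, -4.8, 1.8]
gripper_width: 0.5
```

Request:
send_rows([
  {"x": 0,"y": 0,"z": 2,"wx": 0,"wy": 0,"wz": 0},
  {"x": 0,"y": 0,"z": 2,"wx": 0,"wy": 0,"wz": 0},
  {"x": 0,"y": 0,"z": 0,"wx": 0,"wy": 0,"wz": 0},
])

```text
clock: 13.62
ee_pos: [617.2, 21.9, 172.6]
tool_rot: [0.84, -0.121, -0.522, -0.078]
force: [18.2, -9.0, 4.1]
gripper_width: 0.0
```

```bash
python3 - <<'E'
from h import *
from station import bot
info(bot,40,-25,18)
E
```

```text
t13.62 uvn [ 45.3 -25.1  20.4] xyz [617.2  21.9 172.6] F [18.2 -9.   4.1] w0.0 q [-0.03  0.36  1.76 -0.2   0.58  1.97]
rot needed (tool) [-0.2 -1.2  0.2]
shift tool axes now [ 2.3 -0.1  5.3]  after rot [ 2.4 -0.1  5.3]
```

Request:
send_rows([
  {"x": 0,"y": 0,"z": -12,"wx": 0,"wy": 0,"wz": 0},
  {"x": -5,"y": 0,"z": -3,"wx": 0,"wy": 0,"wz": 0},
  {"x": -25,"y": 0,"z": 0,"wx": 0,"wy": 0,"wz": 0},
  {"x": -35,"y": 0,"z": 0,"wx": 0,"wy": 0,"wz": 0},
  {"x": -35,"y": 0,"z": 0,"wx": 0,"wy": 0,"wz": 0},
  {"x": -35,"y": 0,"z": 20,"wx": 0,"wy": 0,"wz": 0},
  {"x": 0,"y": 0,"z": 30,"wx": 0,"wy": 0,"wz": 0},
  {"x": 0,"y": 0,"z": 0,"wx": 0,"wy": 0,"wz": 0},
])

```text
clock: 14.28
ee_pos: [519.1, 50.2, 272.8]
tool_rot: [0.834, -0.121, -0.532, -0.077]
force: [0.0, -0.1, -1.2]
gripper_width: 0.5
```

```bash
python3 - <<'E'
from h import *
from station import bot
import cv2
info(bot,0,-90,140)
for n,x0,y0 in(("scene",230,170),("top",270,130)):
    S=bot.snapshot(n); im=S["color"][:,:,::-1].copy()
    print(n,[((proj(S,W(u,-25,29))-[x0,y0])*6).round() for u in (60,28)],"handle ends",[((proj(S,W(u,-90,74))-[x0,y0])*6).round() for u in (45,-45)])
    cv2.imwrite(f"pics/{n}8.png",cv2.resize(im[y0:y0+100,x0:x0+130],None,fx=6,fy=6,interpolation=cv2.INTER_CUBIC))
E
```

```text
t14.28 uvn [ -4.9 -25.8 154.3] xyz [519.1  50.2 272.8] F [ 0.  -0.1 -1.2] w0.5 q [ 0.03  0.1   1.8  -0.18  0.84  1.98]
rot needed (tool) [-0.1  0.  -0. ]
shift tool axes now [14.3 64.2 -5. ]  after rot [14.3 64.2 -4.9]
scene [array([286., 303.]), array([327., 352.])] handle ends [array([429., 220.]), array([547., 359.])]
top [array([256., 360.]), array([234., 439.])] handle ends [array([398., 481.]), array([329., 702.])]
```

View pics/scene8.png

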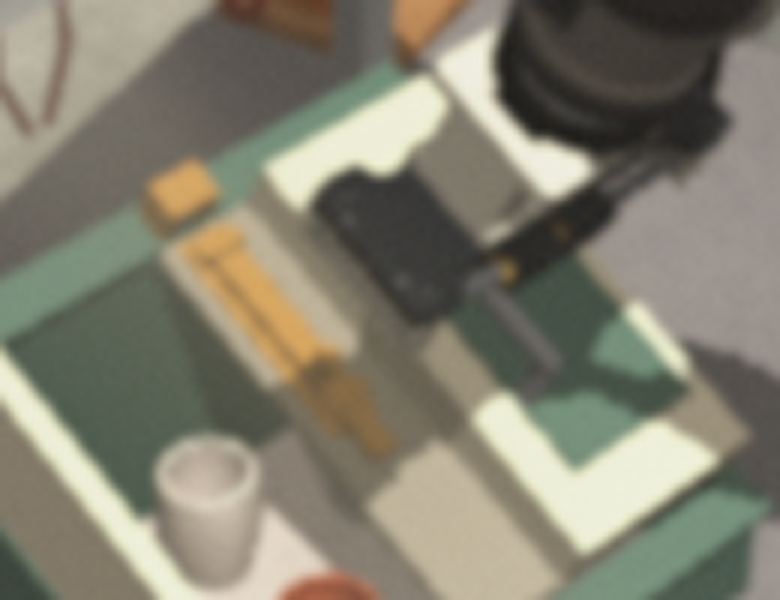

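View pics/top8.png

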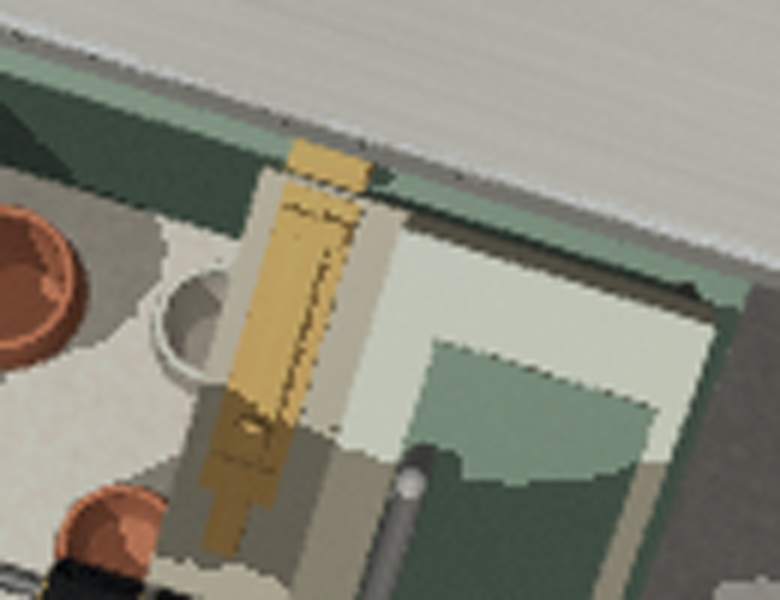

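Request:
send_rows([
  {"x": 0,"y": 25,"z": -2,"wx": 0,"wy": 0,"wz": 0},
  {"x": 0,"y": 25,"z": -3,"wx": 0,"wy": 0,"wz": 0},
  {"x": 0,"y": 16,"z": 0,"wx": 0,"wy": 0,"wz": 0},
  {"x": 0,"y": 0,"z": 0,"wx": 0,"wy": 0,"wz": 0},
  {"x": 10,"y": 0,"z": 0,"wx": 0,"wy": 0,"wz": 0},
  {"x": 15,"y": 0,"z": 0,"wx": 0,"wy": 0,"wz": 0},
  {"x": 20,"y": 0,"z": 0,"wx": 0,"wy": 0,"wz": 0},
  {"x": 25,"y": 0,"z": 0,"wx": 0,"wy": 0,"wz": 0},
  {"x": 23,"y": 0,"z": 0,"wx": 0,"wy": 0,"wz": 0},
  {"x": 0,"y": 0,"z": 0,"wx": 0,"wy": 0,"wz": 0},
], fingers=0.6)

```text
clock: 15.22
ee_pos: [548.3, -26.2, 187.5]
tool_rot: [0.834, -0.121, -0.533, -0.078]
force: [-0.9, 0.4, -0.0]
gripper_width: 62.3
```

```bash
python3 - <<'E'
from h import *
from station import bot
import cv2
info(bot,0,-90,62)
for n,x0,y0 in(("scene",230,170),("top",270,150)):
    S=bot.snapshot(n); im=S["color"][:,:,::-1].copy()
    cv2.imwrite(f"pics/{n}9.png",cv2.resize(im[y0:y0+100,x0:x0+130],None,fx=6,fy=6,interpolation=cv2.INTER_CUBIC))
E
```

```text
t15.22 uvn [  4.1 -90.8  56.1] xyz [548.3 -26.2 187.5] F [-0.9  0.4 -0. ] w62.3 q [-0.16  0.23  1.9  -0.1   0.59  1.78]
rot needed (tool) [-0.1  0.1  0. ]
shift tool axes now [-5.9 -0.8  4.1]  after rot [-5.9 -0.8  4.1]
```

View pics/scene9.png

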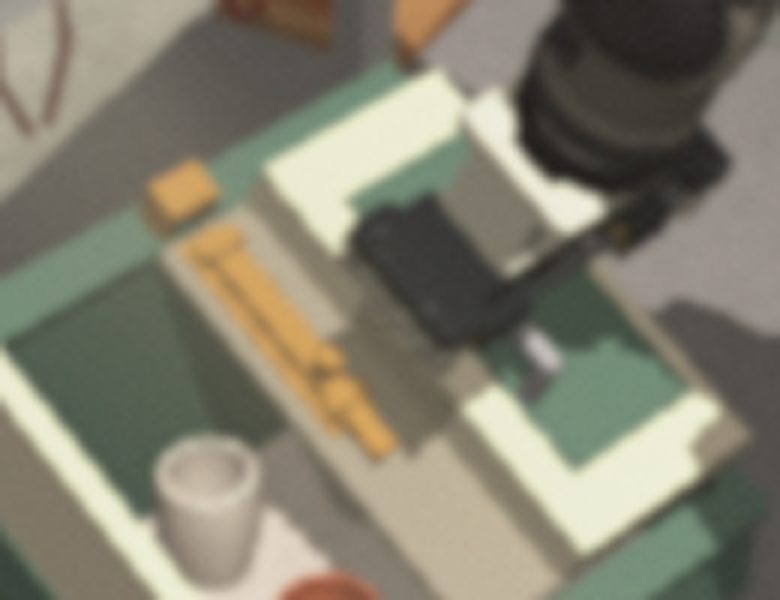

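Request:
send_rows([
  {"x": -5,"y": 0,"z": 4,"wx": 0,"wy": 0,"wz": 0},
  {"x": 0,"y": 0,"z": 0,"wx": 0,"wy": 0,"wz": 0},
  {"x": 0,"y": 0,"z": 0,"wx": 0,"wy": 0,"wz": 0},
  {"x": 0,"y": 0,"z": 0,"wx": 0,"wy": 0,"wz": 0},
  {"x": 0,"y": 0,"z": 0,"wx": 0,"wy": 0,"wz": 0},
  {"x": 0,"y": 0,"z": 0,"wx": 0,"wy": 0,"wz": 0},
  {"x": 0,"y": 0,"z": 0,"wx": 0,"wy": 0,"wz": 0},
  {"x": 0,"y": 0,"z": 0,"wx": 0,"wy": 0,"wz": 0},
  {"x": 0,"y": 0,"z": 0,"wx": 0,"wy": 0,"wz": 0},
  {"x": 0,"y": 0,"z": 0,"wx": 0,"wy": 0,"wz": 0},
], fingers=-1, grip_force=25)

```text
clock: 16.15
ee_pos: [543.5, -25.2, 195.7]
tool_rot: [0.836, -0.121, -0.529, -0.078]
force: [1.9, 8.1, -0.2]
gripper_width: 11.6
```

```bash
python3 - <<'E'
from h import *
from station import bot
info(bot)
# arc rows for right leaf, 2.5deg steps, tool fixed
r=np.hypot(88,74);p0=np.arctan2(74,88)
P=lambda th:np.array([-178+r*np.cos(p0+th),r*np.sin(p0+th)])
for k in range(28):
    d=P(np.radians(2.5*(k+1)))-P(np.radians(2.5*k));print(2.5*(k+1),"dx %.1f dy %.1f"%(-d[1],-d[0]))
E
```

```text
t16.15 uvn [  3.1 -91.2  65.5] xyz [543.5 -25.2 195.7] F [ 1.9  8.1 -0.2] w11.6 q [-0.15  0.21  1.9  -0.1   0.59  1.78]
rot needed (tool) [-0.2 -0.3  0. ]
2.5 dx -3.8 dy 3.3
5.0 dx -3.6 dy 3.5
7.5 dx -3.5 dy 3.6
10.0 dx -3.3 dy 3.8
12.5 dx -3.1 dy 3.9
15.0 dx -3.0 dy 4.0
17.5 dx -2.8 dy 4.2
20.0 dx -2.6 dy 4.3
22.5 dx -2.4 dy 4.4
25.0 dx -2.2 dy 4.5
27.5 dx -2.0 dy 4.6
30.0 dx -1.8 dy 4.7
32.5 dx -1.6 dy 4.8
35.0 dx -1.4 dy 4.8
37.5 dx -1.2 dy 4.9
40.0 dx -1.0 dy 4.9
42.5 dx -0.8 dy 5.0
45.0 dx -0.5 dy 5.0
47.5 dx -0.3 dy 5.0
50.0 dx -0.1 dy 5.0
52.5 dx 0.1 dy 5.0
55.0 dx 0.3 dy 5.0
57.5 dx 0.6 dy 5.0
60.0 dx 0.8 dy 5.0
62.5 dx 1.0 dy 4.9
65.0 dx 1.2 dy 4.9
67.5 dx 1.4 dy 4.8
70.0 dx 1.6 dy 4.7
```

Request:
send_rows([
  {"x": -3.8,"y": 3.3,"z": 0,"wx": 0,"wy": 0,"wz": 0},
  {"x": -3.6,"y": 3.5,"z": 0,"wx": 0,"wy": 0,"wz": 0},
  {"x": -3.5,"y": 3.6,"z": 0,"wx": 0,"wy": 0,"wz": 0},
  {"x": -3.3,"y": 3.8,"z": 0,"wx": 0,"wy": 0,"wz": 0},
  {"x": -3.1,"y": 3.9,"z": 0,"wx": 0,"wy": 0,"wz": 0},
  {"x": -3.0,"y": 4.0,"z": 0,"wx": 0,"wy": 0,"wz": 0},
])

```text
clock: 16.65
ee_pos: [529.2, -42.8, 214.2]
tool_rot: [0.836, -0.12, -0.529, -0.079]
force: [2.1, 7.9, 0.1]
gripper_width: 10.9
```

```bash
python3 - <<'E'
from h import *
from station import bot
import cv2
info(bot)
S=bot.snapshot("scene"); im=S["color"][:,:,::-1].copy()
cv2.imwrite(f"pics/scene10.png",cv2.resize(im[150:300,170:370],None,fx=4,fy=4,interpolation=cv2.INTER_CUBIC))
E
```

```text
t16.65 uvn [   3.  -112.1   86. ] xyz [529.2 -42.8 214.2] F [2.1 7.9 0.1] w10.9 q [-0.21  0.16  1.91 -0.05  0.63  1.69]
rot needed (tool) [-0.2 -0.4  0.2]
```

View pics/scene10.png

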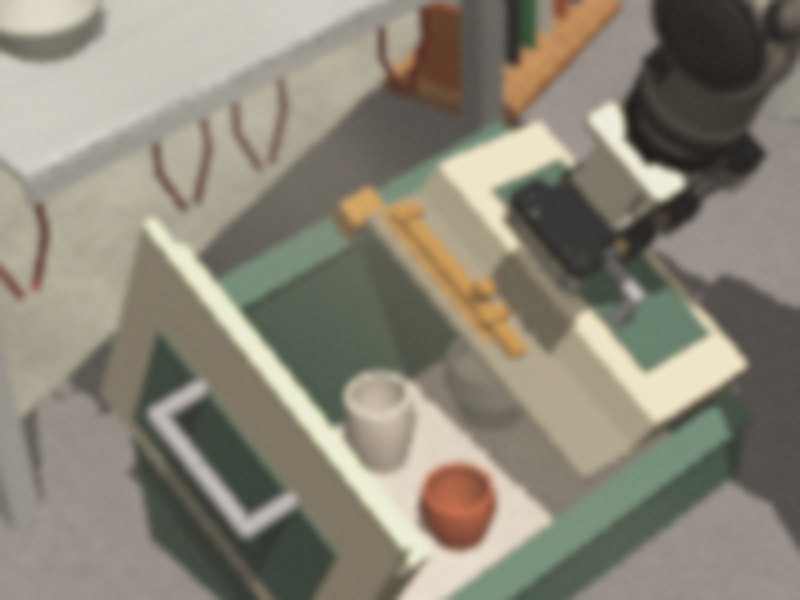

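Right leaf is rising with the grip. Continue the arc.

Request:
send_rows([
  {"x": -2.8,"y": 4.2,"z": 0,"wx": 0,"wy": 0,"wz": 0},
  {"x": -2.6,"y": 4.3,"z": 0,"wx": 0,"wy": 0,"wz": 0},
  {"x": -2.4,"y": 4.4,"z": 0,"wx": 0,"wy": 0,"wz": 0},
  {"x": -2.2,"y": 4.5,"z": 0,"wx": 0,"wy": 0,"wz": 0},
  {"x": -2.0,"y": 4.6,"z": 0,"wx": 0,"wy": 0,"wz": 0},
  {"x": -1.8,"y": 4.7,"z": 0,"wx": 0,"wy": 0,"wz": 0},
  {"x": -1.6,"y": 4.8,"z": 0,"wx": 0,"wy": 0,"wz": 0},
  {"x": -1.4,"y": 4.8,"z": 0,"wx": 0,"wy": 0,"wz": 0},
  {"x": -1.2,"y": 4.9,"z": 0,"wx": 0,"wy": 0,"wz": 0},
  {"x": -1.0,"y": 4.9,"z": 0,"wx": 0,"wy": 0,"wz": 0},
])

```text
clock: 17.53
ee_pos: [508.0, -84.4, 231.9]
tool_rot: [0.837, -0.12, -0.529, -0.079]
force: [-0.6, 9.0, 4.4]
gripper_width: 11.5
```

Request:
send_rows([
  {"x": -0.8,"y": 5,"z": 0,"wx": 0,"wy": 0,"wz": 0},
  {"x": -0.5,"y": 5,"z": 0,"wx": 0,"wy": 0,"wz": 0},
  {"x": -0.3,"y": 5,"z": 0,"wx": 0,"wy": 0,"wz": 0},
  {"x": -0.1,"y": 5,"z": 0,"wx": 0,"wy": 0,"wz": 0},
  {"x": 0,"y": 0,"z": 0,"wx": 0,"wy": 0,"wz": 0},
])

```text
clock: 17.95
ee_pos: [501.3, -104.4, 233.1]
tool_rot: [0.836, -0.121, -0.529, -0.078]
force: [-2.9, 4.6, 4.7]
gripper_width: 11.1
```

```bash
python3 - <<'E'
from h import *
from station import bot
info(bot)
import cv2
S=bot.snapshot("scene"); im=S["color"][:,:,::-1].copy()
cv2.imwrite(f"pics/scene11.png",cv2.resize(im[150:300,170:370],None,fx=4,fy=4,interpolation=cv2.INTER_CUBIC))
E
```

```text
t17.95 uvn [   2.6 -179.1  107. ] xyz [ 501.3 -104.4  233.1] F [-2.9  4.6  4.7] w11.1 q [-0.38  0.09  1.93  0.07  0.68  1.44]
rot needed (tool) [-0.2 -0.4  0.1]
```

View pics/scene11.png

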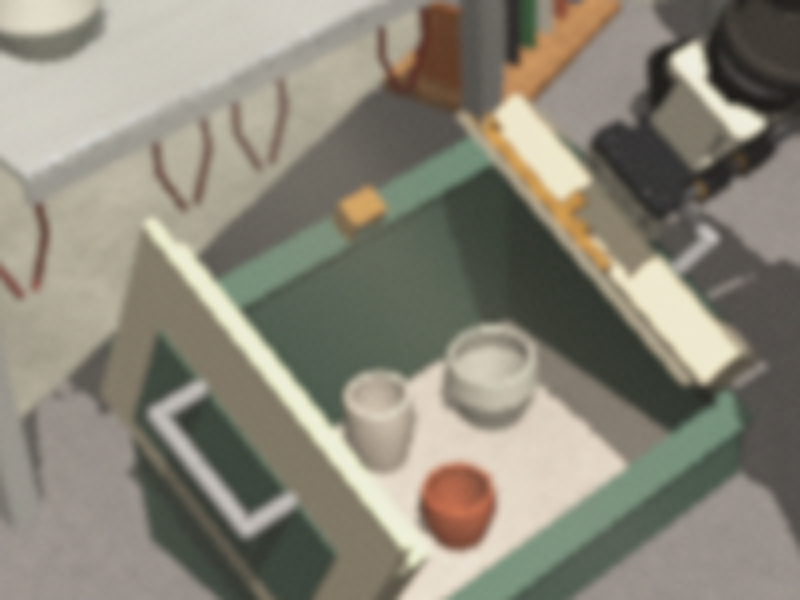

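Request:
send_rows([
  {"x": 0,"y": 0,"z": 0,"wx": 0,"wy": 0,"wz": 0},
  {"x": 0,"y": 0,"z": 0,"wx": 0,"wy": 0,"wz": 0},
  {"x": 0,"y": 0,"z": 0,"wx": 0,"wy": 0,"wz": 0},
  {"x": -15,"y": 0,"z": 0,"wx": 0,"wy": 0,"wz": 0},
  {"x": -30,"y": 0,"z": 0,"wx": 0,"wy": 0,"wz": 0},
  {"x": -35,"y": 0,"z": 0,"wx": 0,"wy": 0,"wz": 0},
  {"x": -30,"y": 0,"z": 0,"wx": 0,"wy": 0,"wz": 0},
  {"x": 0,"y": 0,"z": 0,"wx": 0,"wy": 0,"wz": 0},
], fingers=-0.57)

```text
clock: 18.67
ee_pos: [457.0, -92.0, 338.2]
tool_rot: [0.839, -0.122, -0.525, -0.077]
force: [0.4, -0.1, -0.0]
gripper_width: 19.9
```

Request:
send_rows([
  {"x": 0,"y": -20,"z": 0,"wx": 0,"wy": 0,"wz": 0},
  {"x": 0,"y": -35,"z": 0,"wx": 0,"wy": 0,"wz": 0},
  {"x": 0,"y": -35,"z": 0,"wx": 0,"wy": 0,"wz": 0},
  {"x": 0,"y": -35,"z": 0,"wx": 0,"wy": 0,"wz": 0},
  {"x": 0,"y": -28,"z": 0,"wx": 0,"wy": 0,"wz": 0},
  {"x": 0,"y": 0,"z": 0,"wx": 0,"wy": 0,"wz": 0},
], fingers=-1)

```text
clock: 19.17
ee_pos: [500.9, 59.2, 331.4]
tool_rot: [0.836, -0.119, -0.529, -0.077]
force: [-0.1, -0.1, -0.4]
gripper_width: 0.4
```

```bash
python3 - <<'E'
from h import *
from station import bot
info(bot,0,-28,98)
import cv2
for n,x0,y0 in(("scene",170,150),("top",200,120)):
    S=bot.snapshot(n); im=S["color"][:,:,::-1].copy()
    for th in (45,50,55):
        a=np.radians(th);print(n,th,[((proj(S,W(u,-178+178*np.cos(a),178*np.sin(a)))-[x0,y0])*4).round() for u in (125,-125)])
    cv2.imwrite(f"pics/{n}12.png",cv2.resize(im[y0:y0+150,x0:x0+200],None,fx=4,fy=4,interpolation=cv2.INTER_CUBIC))
E
```

```text
t19.17 uvn [  1.8 -22.3 215.9] xyz [500.9  59.2 331.4] F [-0.1 -0.1 -0.4] w0.4 q [ 0.05  0.02  1.72 -0.17  0.99  1.97]
rot needed (tool) [ 0.1 -0.3  0.2]
shift tool axes now [117.9   6.2   2.4]  after rot [117.9   5.7   1.8]
scene 45 [array([437., 128.]), array([666., 397.])]
scene 50 [array([453., 113.]), array([683., 382.])]
scene 55 [array([470.,  98.]), array([700., 367.])]
top 45 [array([509., 219.]), array([382., 648.])]
top 50 [array([528., 230.]), array([399., 663.])]
top 55 [array([550., 241.]), array([417., 677.])]
```

View pics/top12.png

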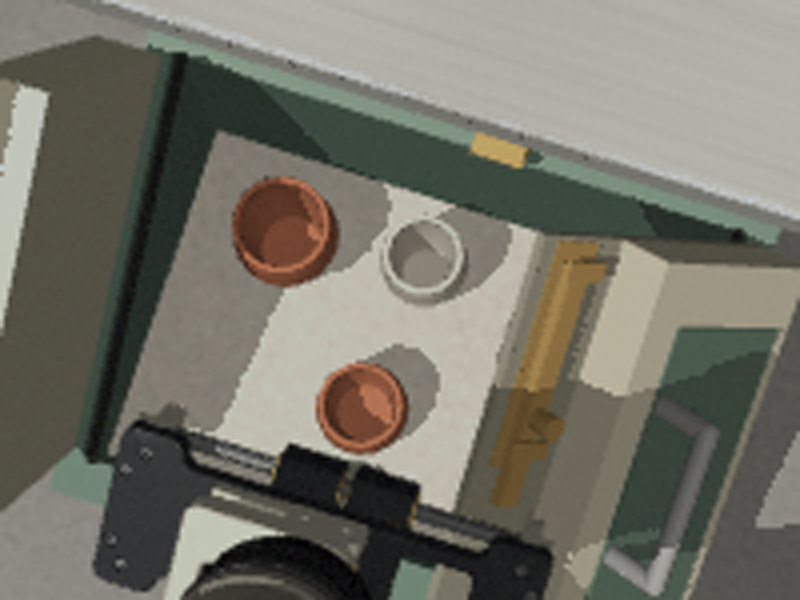

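View pics/scene12.png

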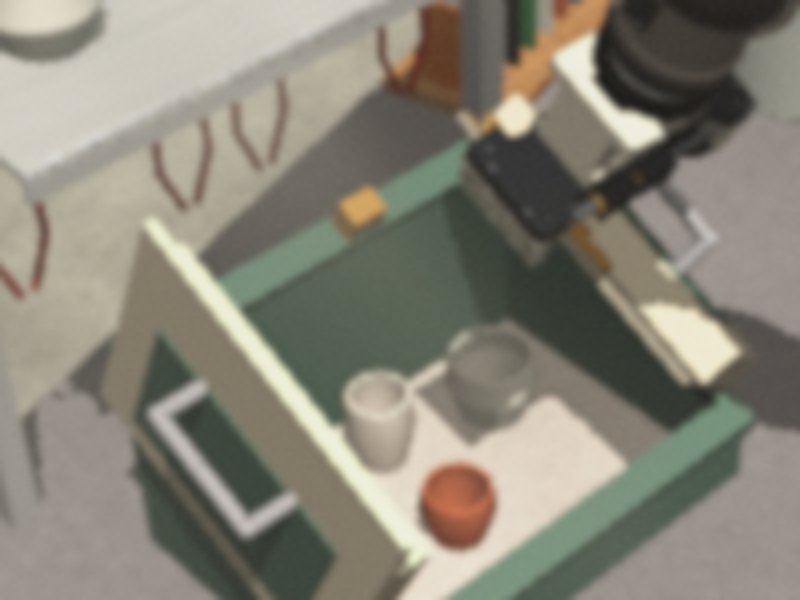

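Request:
send_rows([
  {"x": 35,"y": 0,"z": 0,"wx": 0,"wy": 0,"wz": 0},
  {"x": 35,"y": 0,"z": 0,"wx": 0,"wy": 0,"wz": 0},
  {"x": 30,"y": 0,"z": 0,"wx": 0,"wy": 0,"wz": 0},
  {"x": 15,"y": 0,"z": 0,"wx": 0,"wy": 0,"wz": 0},
  {"x": 0,"y": 0,"z": 0,"wx": 0,"wy": 0,"wz": 0},
  {"x": 0,"y": 10,"z": 0,"wx": 0,"wy": 0,"wz": 0},
  {"x": 0,"y": 9,"z": 0,"wx": 0,"wy": 0,"wz": 0},
  {"x": -4,"y": 9,"z": 0,"wx": 0,"wy": 0,"wz": 0},
  {"x": -4,"y": 9,"z": 0,"wx": 0,"wy": 0,"wz": 0},
  {"x": -4,"y": 9,"z": 0,"wx": 0,"wy": 0,"wz": 0},
])

```text
clock: 20.1
ee_pos: [529.6, -1.4, 241.9]
tool_rot: [0.837, -0.121, -0.527, -0.079]
force: [-1.1, 7.6, 5.1]
gripper_width: 0.4
```

```bash
python3 - <<'E'
from h import *
from station import bot
info(bot,0,-159,130)
E
```

```text
t20.10 uvn [  4.4 -72.3 115.9] xyz [529.6  -1.4 241.9] F [-1.1  7.6  5.1] w0.4 q [-0.1   0.13  1.86 -0.12  0.72  1.83]
rot needed (tool) [-0.2 -0.6  0.2]
shift tool axes now [-14.5  86.7   3.9]  after rot [-14.1  86.7   4.4]
```

Request:
send_rows([
  {"x": -4,"y": 9,"z": 0,"wx": 0,"wy": 0,"wz": 0},
  {"x": -4,"y": 9,"z": 0,"wx": 0,"wy": 0,"wz": 0},
  {"x": -3,"y": 9,"z": 0,"wx": 0,"wy": 0,"wz": 0},
  {"x": -2,"y": 9,"z": 0,"wx": 0,"wy": 0,"wz": 0},
  {"x": -1,"y": 9,"z": 0,"wx": 0,"wy": 0,"wz": 0},
  {"x": 0,"y": 9,"z": 0,"wx": 0,"wy": 0,"wz": 0},
  {"x": 0,"y": 9,"z": 0,"wx": 0,"wy": 0,"wz": 0},
  {"x": 0,"y": 9,"z": 0,"wx": 0,"wy": 0,"wz": 0},
])

```text
clock: 20.77
ee_pos: [502.8, -69.6, 253.6]
tool_rot: [0.837, -0.122, -0.528, -0.078]
force: [-0.3, 3.7, 2.0]
gripper_width: 0.5
```

Request:
send_rows([
  {"x": 0,"y": 8,"z": 0,"wx": 0,"wy": 0,"wz": 0},
  {"x": 0,"y": 6,"z": 0,"wx": 0,"wy": 0,"wz": 0},
  {"x": 0,"y": 0,"z": 0,"wx": 0,"wy": 0,"wz": 0},
  {"x": 0,"y": 0,"z": 0,"wx": 0,"wy": 0,"wz": 0},
])

```text
clock: 21.1
ee_pos: [498.6, -82.9, 252.3]
tool_rot: [0.836, -0.122, -0.529, -0.078]
force: [-0.8, -0.3, -0.1]
gripper_width: 0.2
```

```bash
python3 - <<'E'
from h import *
from station import bot
info(bot,0,-159,130)
import cv2
for n,x0,y0 in(("scene",170,150),("top",250,140)):
    S=bot.snapshot(n); im=S["color"][:,:,::-1].copy()
    for th in (80,85,90,95):
        a=np.radians(th);print(n,th,[((proj(S,W(u,-178+178*np.cos(a),178*np.sin(a)))-[x0,y0])*4).round() for u in (125,-125)])
    cv2.imwrite(f"pics/{n}13.png",cv2.resize(im[y0:y0+150,x0:x0+200],None,fx=4,fy=4,interpolation=cv2.INTER_CUBIC))
E
```

```text
t21.10 uvn [   2.8 -159.2  128.1] xyz [498.6 -82.9 252.3] F [-0.8 -0.3 -0.1] w0.2 q [-0.33  0.06  1.91  0.03  0.73  1.52]
rot needed (tool) [-0.2 -0.4 -0. ]
shift tool axes now [-1.9 -0.2  2.8]  after rot [-1.9 -0.2  2.8]
scene 80 [array([555.,  34.]), array([786., 298.])]
scene 85 [array([571.,  24.]), array([801., 287.])]
scene 90 [array([586.,  15.]), array([816., 276.])]
scene 95 [array([601.,   7.]), array([830., 266.])]
top 80 [array([487., 219.]), array([337., 663.])]
top 85 [array([518., 229.]), array([365., 674.])]
top 90 [array([550., 240.]), array([393., 684.])]
top 95 [array([581., 249.]), array([422., 692.])]
```

View pics/top13.png

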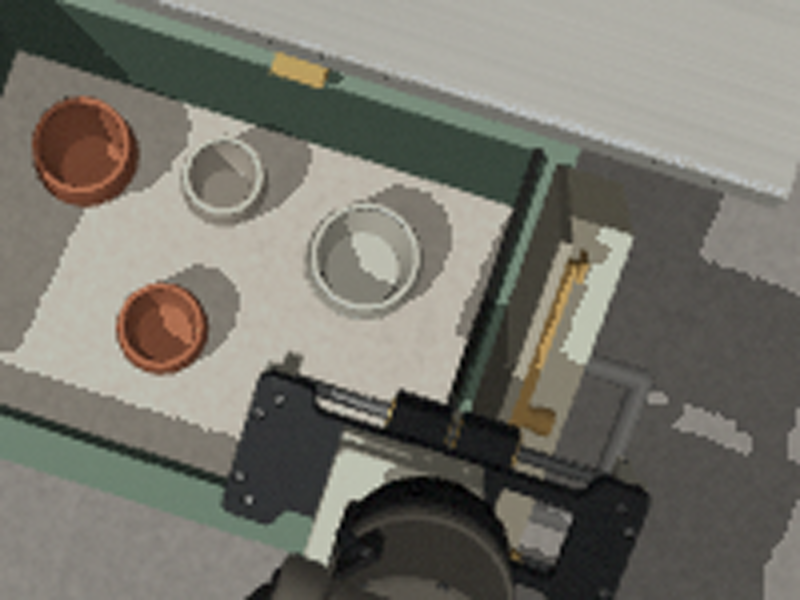

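View pics/scene13.png

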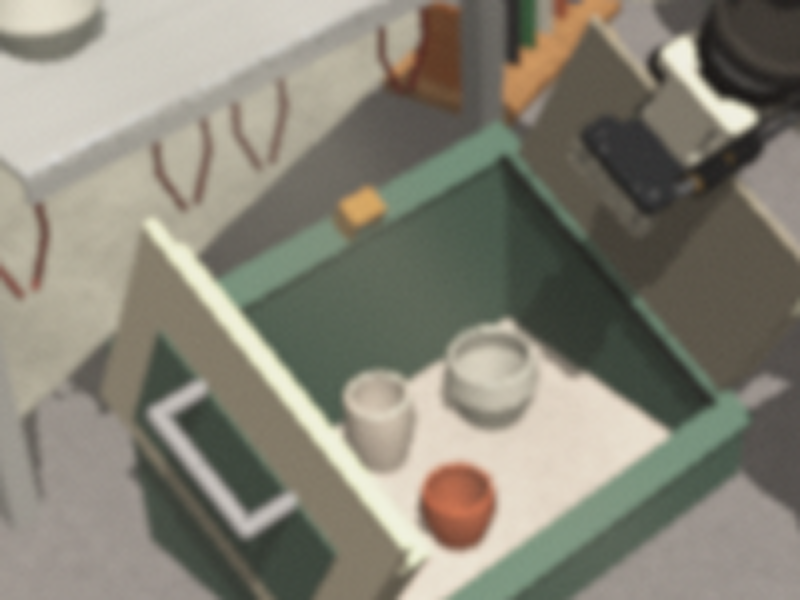

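Request:
send_rows([
  {"x": 0,"y": -15,"z": 0,"wx": 0,"wy": 0,"wz": 0},
  {"x": 0,"y": -25,"z": 0,"wx": 0,"wy": 0,"wz": 0},
  {"x": -10,"y": -25,"z": 0,"wx": 0,"wy": 0,"wz": 0},
  {"x": -35,"y": -15,"z": 0,"wx": 0,"wy": 0,"wz": 0},
  {"x": -35,"y": 0,"z": 10,"wx": 0,"wy": 0,"wz": 0},
  {"x": -20,"y": 0,"z": 30,"wx": 0,"wy": 0,"wz": 0},
  {"x": 0,"y": 0,"z": 35,"wx": 0,"wy": 0,"wz": 0},
  {"x": 0,"y": 0,"z": 30,"wx": 0,"wy": 0,"wz": 0},
  {"x": 0,"y": 0,"z": 0,"wx": 0,"wy": 0,"wz": 0},
  {"x": 0,"y": 0,"z": 0,"wx": 0,"wy": 0,"wz": 0},
])

```text
clock: 22.03
ee_pos: [388.8, 34.3, 297.1]
tool_rot: [0.836, -0.121, -0.529, -0.077]
force: [0.2, -0.1, 0.6]
gripper_width: 0.6
```

```bash
python3 - <<'E'
from h import *
from station import bot
info(bot)
import cv2
for n in("scene","top"):
    S=bot.snapshot(n); im=S["color"][:,:,::-1].copy()
    for th in (85,90,95):
        a=np.radians(th);print(n,th,[(proj(S,W(u,-178+178*np.cos(a)-m*np.sin(a),178*np.sin(a)+m*np.cos(a)))).round(1) for u in (125,-125) for m in (0,6)])
    cv2.imwrite(f"pics/{n}14.png",im)
    x0,y0=(290,140) if n=="scene" else (300,140)
    cv2.imwrite(f"pics/{n}14z.png",cv2.resize(im[y0:y0+150,x0:x0+200],None,fx=4,fy=4,interpolation=cv2.INTER_CUBIC))
E
```

```text
t22.03 uvn [-103.8  -77.9  227.3] xyz [388.8  34.3 297.1] F [ 0.2 -0.1  0.6] w0.6 q [-0.02 -0.2   2.01 -0.14  0.91  1.91]
rot needed (tool) [-0.1 -0.4  0.1]
scene 85 [array([312.7, 155.9]), array([314.3, 155. ]), array([370.3, 221.6]), array([371.8, 220.6])]
scene 90 [array([316.6, 153.7]), array([318.1, 152.9]), array([374., 219.]), array([375.4, 218. ])]
scene 95 [array([320.3, 151.7]), array([321.7, 151. ]), array([377.5, 216.6]), array([378.8, 215.7])]
top 85 [array([379.6, 197.4]), array([382.6, 198.4]), array([341.3, 308.4]), array([344. , 309.4])]
top 90 [array([387.4, 199.9]), array([390.5, 200.8]), array([348.4, 310.9]), array([351.1, 311.8])]
top 95 [array([395.3, 202.3]), array([398.3, 203.1]), array([355.5, 313. ]), array([358.2, 313.8])]
```

View pics/top14.png

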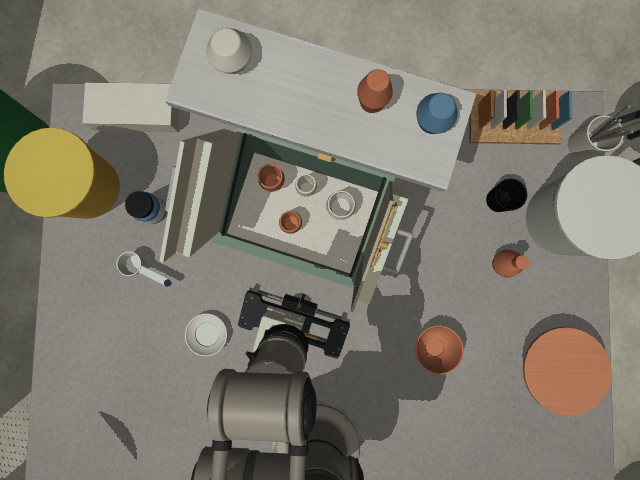

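View pics/top14z.png

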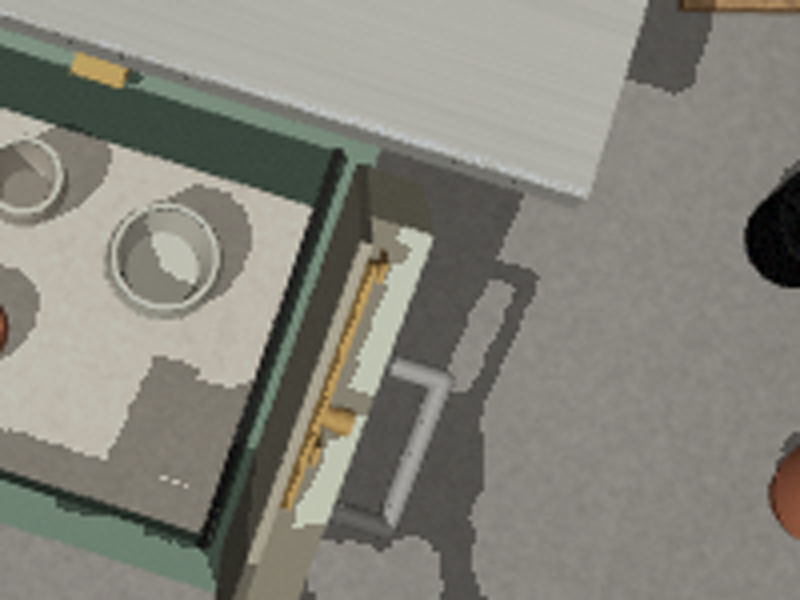

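View pics/scene14.png

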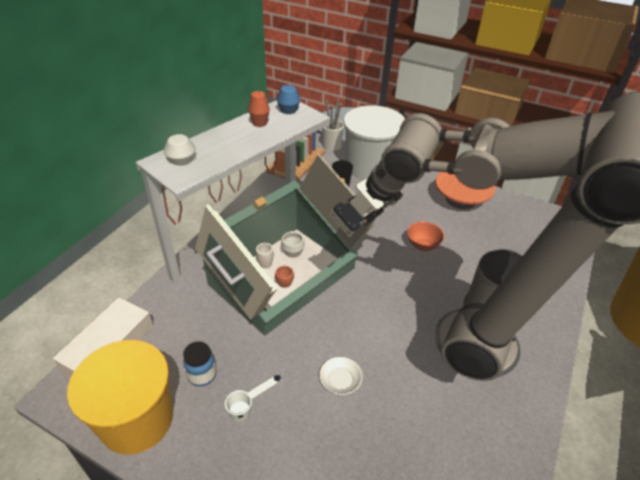

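```bash
python3 - <<'E'
from h import *
from station import bot
S=bot.snapshot("top")
for u in (60,44,32,28): print(u,proj(S,W(u,-178-22,153)).round(1))
info(bot)
bot.job_done()
E
```

```text
60 [387.3 230.3]
44 [384.7 237.5]
32 [382.8 242.9]
28 [382.1 244.7]
t22.18 uvn [-101.4  -78.   227.1] xyz [390.9  33.6 298. ] F [-0.4  0.5 -0.1] w0.9 q [-0.02 -0.2   2.   -0.14  0.91  1.91]
rot needed (tool) [-0.2 -0.4  0.1]
the job is handed in; nothing more can be done
```

The cupboard is fully open and I handed the job in at about 22 s of the 67 s allowed.

- **Left leaf:** I swung it by its handle to about 65°, then pushed it under the lip to about 90°. Both camera views agree with that angle.
- **Flush bolt:** I pushed it down the slope with closed fingers until it met its stop at about 20 N. The knob ended at row 245 in the top picture, against about 244.7 expected for fully drawn and 230 for shot.
- **Right leaf:** I pulled it by its handle to about 50°, then pushed it from inside to about 91°.

In the last pictures both leaves are standing open and the bolt is drawn. The arm is clear with near-zero force. The shelf looks untouched, and the pots and jars look to be where they started.

Nothing failed. One check disagreed: the two cameras placed the cupboard about 7 mm apart (mostly sideways). I worked from the average, and the contact positions bore it out to within a few mm.

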